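# Wind the terrace table clock and stand it up

## Robot

A 6-joint arm with a two-finger parallel gripper is mounted at the origin on the work surface. World frame = base frame: x ahead of the robot, y to its left, z up, the work surface at z = 0. Lengths are in mm, angles in rad, forces in N, time in s.
With the tool pointing down it reaches from about 350 to 975 mm from the base axis. Payload 7.1 kg.
Tool frame: the origin (TCP) lies between the finger pads; the fingertips stand 8 mm ahead of it and the grasp point (between the pads) lies 11 mm behind it; x points along the fingers, y is the direction in which the jaws open and shut, and the axes are right-handed (so a half turn about x gives the same grasp; the last joint's range is limited). The gripper opens to 88 mm and grips with 3 to 60 N. Pads are 20 mm wide; open, the fingers measure 115 mm over their backs; the gripper's body (75 mm by 178 mm) begins 61 mm behind the grasp point.
Start: joints at [1.215, 0.423, 1.63, -0, 1.089, -0.019], TCP at [206.511, 589.88, 230.675] pointing down, gripper open.
Joint ranges: [-3, 3], [-0.9, 2.11], [0.09, 2.58], [-1.31, 4.45], [0.11, 2.69], [-2.54, 2.54]. Speed limits (rad/s): [2.39, 2.39, 3.01, 3.14, 3.14, 3.14].

## Interface

Orientations are given as a rotation vector (axis times angle).
In Python, from workcell import ctrl gives the robot as it stands.
- The arm moves only by the tool apply_moves, never from a script. Its argument "increments" is a list of rows, each an object with "gripper": the opening in per cent of the stroke, from 0 (shut) to 100 (fully open); "delta_pos": the shift along the tool's x, y, z in cm, a list of three; "dr": the turn, a rotation vector about the tool's x, y, z in rad, a list of three. In form: [{"gripper": gripper, "delta_pos": [dx, dy, dz], "dr": [ax, ay, az]}, ...]. A call has exactly 5 rows; each row shifts and turns the commanded pose from where the row before left it, along the tool's axes as they then stand; what a row does not reach is not made up. A row lasts 1/12 s, in which the tool goes at most 41.7 mm and 7.16 degrees, less where a joint would pass 70% of its speed; a pose out of reach is approached as far as the arm can. A call with a gripper value outside its range is refused whole. The fingers move at their own pace and stop on an object; the grip force is fixed at half the most. Time passes only in rows, so rows that do not move let the fingers close, or fill a call up. It gives the time, the measured TCP pose, the force and the opening at its end, in the units of the state.
- ctrl.get_obs(): the state, without advancing time (a new reading comes with each control period).
- ctrl.get_image(name): name is "scene" or "top"; returns a dict with "img" (384x512x3 uint8, red, green, blue), "range_z" (384x512 float32, mm along the optical axis (not along the pixel's ray), 0 where there is no reading), "mtx" (3x3 intrinsics, pixels), "k1" (the pictures are not rectified: a ray, as slopes to the right and down, at radius r is drawn at 1 + k1 r^2 times it, then the intrinsics apply), "rvec" (rotation vector, rad) and "tvec" (3), from world to camera coordinates, as OpenCV has them. Camera axes: x right, y down, z forward; pixel columns grow to the right and rows downward; lengths in mm; the calibration is good to about 2 mm. A picture is of the moment at which its call begins.
- ctrl.close_job(): hands the job in, once; it reports no verdict.
The state is a dict: "t": time; "qpos": joint angles; "qvel": joint speeds; "joint_torque": joint torques, N m; "ee_pos": TCP position; "orientation": TCP orientation; "ft_force": force on the tool from outside, world axes, zero at the start; "moment": the same for the moment, N m; "width": finger opening in mm.
Only numpy, scipy, OpenCV 4.12 (cv2) and the standard library are available. Lean on these libraries where they do the work, as an engineer would, in place of code of your own. Each camera call takes 0.05 s, during which the arm holds its last target. There are 200 camera calls.

## Task

The clockwork table clock has run down and lies on its face on the bistro table. Wind the key on its back clockwise until it comes up against its stop, then tip the clock up gently, without letting it topple, so that it stands upright on its foot on the table top with its bail handle uppermost. Leave the carafe and the two glasses where they stand.

Things in the scene. Friction and masses are not known exactly. Their poses are not given: they have to be found in the camera images.
- clock: Loose wooden table clock, 0.8 kg, lying on its dial: a box 120 (x, foot to top) x 100 (y) x 40 thick (z). Origin: centre of the dial face, at table height while lying. x points to the top (steel bail handle), z out of the back (brass key). Flat foot, 40 x 100, at x = -60. It stands up by turning about the dial-side foot edge (x = -60, z = 0); then x points up, origin 60 above the table.
- bail_bar (a point): Middle of the straight bar of the bail handle, at (105, 0, 24) in the clock's frame. The bail is a rigid U of 10 diameter round steel bar fixed to the clock's top end; its straight bar runs along the clock's y, 60 long, with 40 free between bar and wooden case and 66 free between the U's two arms.
- key_axis (a point): Point on the key's axis, at (0, 0, 63) in the clock's frame, halfway up the wings. The brass key is one flat blade of two equal round wings (26 discs side by side), 56 long over both, 6 thick, from 51 to 77 above the dial face (11 to 37 above the wooden back), on a stem 10 in diameter.
- key (a joint): Turn of the key, rad, growing clockwise seen from above. At 0 the blade lies along the clock's x; run down it starts between 0.2 and 1.2; the firm stop, fully wound, is at 4.71, blade across the clock (along y). It stiffens a little as it winds (0.03 to 0.05 N m) and stays where it is left; pushed backwards it unwinds.
- carafe: Empty clear glass carafe, 100 diameter, 210 tall, standing; origin under its centre. Bystander.
- glass_a: Stemless clear wine glass, 82 diameter, 95 tall, standing; origin under its centre. Bystander.
- glass_b: A second, equal wine glass; origin under its centre. Bystander.

How it is judged:
By the outcome, as a careful person would: the job done as asked, in the order asked, and still so for the second after the job is handed in, with the robot touching nothing.
It also fails if it takes over 72 s, if anything falls off the work surface, if the arm or the gripper's body presses on something with over 40 N, if the wrist force passes 120 N, or if a joint passes its speed limit or range.

## Working session

There is one attempt and no reset: what is moved stays moved. The work goes in short steps, Python scripts to look and compute and a tool call to move; the robot and the scene stay as the last step left them, time stands still between calls to the robot, and variables do not carry over. Pictures are saved under pics/ and viewed, about 8 in all and at most 12, crops included, and the job is handed in when it is done.

Besides the shell and the picture viewer there is one more tool, called after "Request:" as name(argument=value, ...) on one line, values as JSON. apply_moves: Moves the arm, as the interface text tells. Its arguments: {"type":"object","properties":{"increments":{"type":"array","items":{"type":"object","properties":{"gripper":{"type":"number"},"delta_pos":{"type":"array","items":{"type":"number"}},"dr":{"type":"array","items":{"type":"number"}}}}}},"required":["increments"]}

```bash
ls; mkdir -p pics; cat > h.py <<'E'
import numpy as np, cv2
from scipy.spatial.transform import Rotation as R
from workcell import ctrl
def cam(n):
    c=ctrl.get_image(n); c['Rm']=R.from_rotvec(np.ravel(c['rvec'])).as_matrix(); return c
def rays(c,px):
    p=np.asarray(px,float).reshape(-1,1,2)
    d=np.array([c['k1'],0,0,0,0],float)
    u=cv2.undistortPoints(p,np.asarray(c['mtx'],float),d)[:,0]
    return np.c_[u,np.ones(len(u))]
def depthpts(c,px):
    px=np.asarray(px); z=c['range_z'][px[:,1].astype(int),px[:,0].astype(int)]
    return (rays(c,px)*z[:,None]-np.ravel(c['tvec']))@c['Rm']
def onplane(c,px,h):
    d=rays(c,px)@c['Rm']; o=-c['Rm'].T@np.ravel(c['tvec'])
    return o+d*((h-o[2])/d[:,2])[:,None]
def proj(c,P):
    return cv2.projectPoints(np.asarray(P,float).reshape(-1,1,3),np.ravel(c['rvec']).astype(float),np.ravel(c['tvec']).astype(float),np.asarray(c['mtx'],float),np.array([c['k1'],0,0,0,0.]))[0][:,0]
E
python3 - <<'E'
from h import *
o=ctrl.get_obs(); print(o)
for n in('top','scene'):
    c=cam(n); np.savez(f'{n}0.npz',**c)
    cv2.imwrite(f'pics/{n}0.png',cv2.resize(c['img'][:,:,::-1],(800,600)))
    print(n,-c['Rm'].T@np.ravel(c['tvec']),c['Rm'][2],c['k1'],c['mtx'][0])
E
```

```text
pics
{'t': 0.0, 'qpos': array([ 1.21499451e+00,  4.23817159e-01,  1.63064038e+00,  3.05709485e-05,
        1.08863137e+00, -1.90195304e-02]), 'qvel': array([-4.64231859e-04,  3.36691449e-05,  1.05387777e-03, -9.82331791e-04,
        1.48703287e-03,  5.32639212e-04]), 'joint_torque': array([ 3.72609036e-03, -5.44633126e+01, -2.73659617e+01,  6.46302430e-02,
        2.26467516e-02, -1.27993844e-04]), 'ee_pos': array([206.32899985, 589.40414998, 229.93598194]), 'orientation': array([ 0.26314915,  1.55489579, -0.26545942]), 'ft_force': array([ 0.85115203, -0.75270569,  0.0398482 ]), 'moment': array([-0.03833522,  0.01408308,  0.00824919]), 'width': 87.84773292683833}
top [ 329.02481575    4.20541089 1319.55014026] [ 1.32125982e-01 -9.56598630e-04 -9.91232470e-01] -0.08096725567619893 [444.29865519   0.         255.40700668]
scene [1235.62445125 -494.95834974 1221.82898855] [-0.48830622  0.3519474  -0.79855499] -0.08760813927283433 [464.29919704   0.         251.65451232]
```

View pics/top0.png

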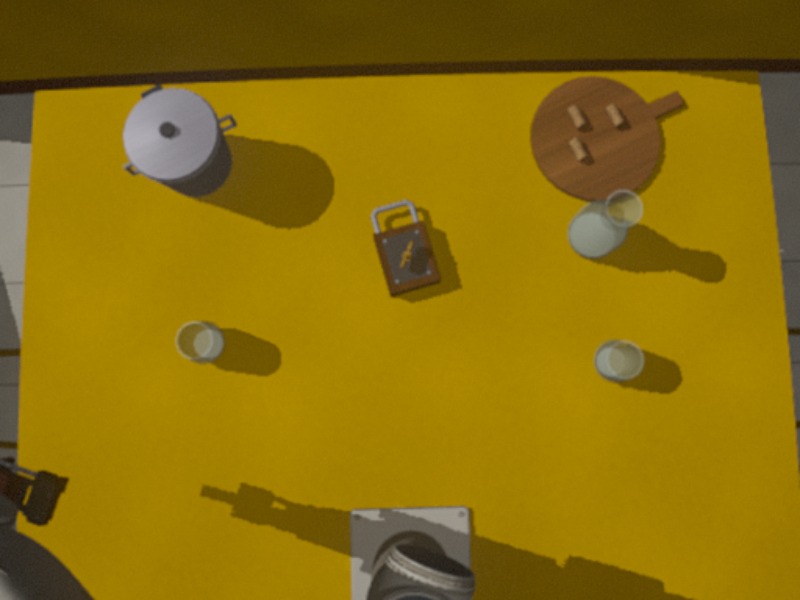

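View pics/scene0.png

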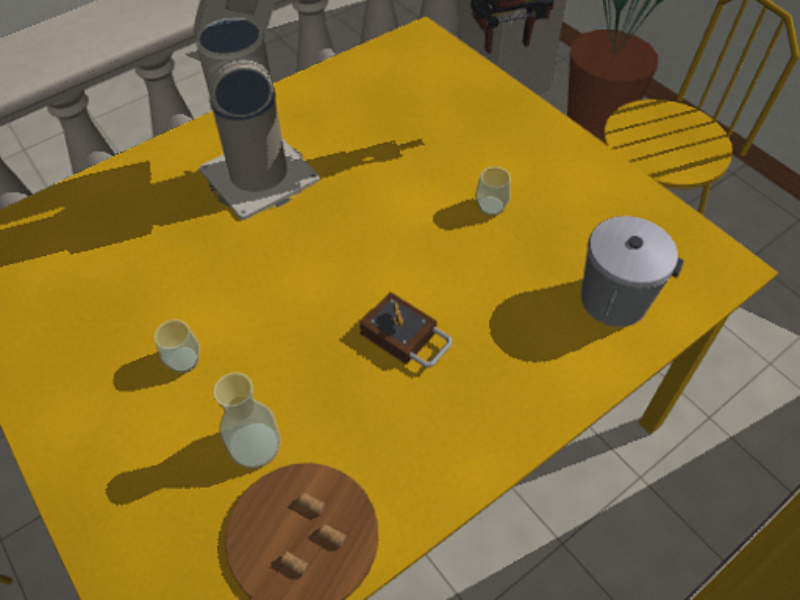

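The top view shows the clock at about (405,258) in the 800x600 picture, with the bail at its far end (395,215). The carafe is at (595,230) and the glasses at (200,342) and (620,360), so none of them is near the clock. Next I measure the clock.

```bash
python3 - <<'E'
from h import *
for n in('top','scene'):
    c=dict(np.load(f'{n}0.npz'))
    yy,xx=np.mgrid[:384,:512]; px=np.c_[xx.ravel(),yy.ravel()]
    P=depthpts(c,px); img=c['img'].reshape(-1,3)
    near=(np.hypot(P[:,0]-560,P[:,1]-0)<260)&(P[:,2]>-50)
    hsv=cv2.cvtColor(c['img'],cv2.COLOR_RGB2HSV).reshape(-1,3)
    if n=='top': roi=(px[:,0]>230)&(px[:,0]<290)&(px[:,1]>120)&(px[:,1]<195)
    else: roi=(px[:,0]>220)&(px[:,0]<300)&(px[:,1]>180)&(px[:,1]<240)
    print(n,'table z',np.median(P[roi&(hsv[:,1]>220)][:,2]))
    m=roi&(P[:,2]>30)&(P[:,2]<48)
    A=P[m]; r=cv2.minAreaRect(A[:,:2].astype(np.float32)); print('top face',m.sum(),np.median(A[:,2]),r,)
    k=roi&(P[:,2]>58)&(P[:,2]<85); K=P[k]
    if k.sum()>3:
        print('key',k.sum(),K.mean(0),K[:,2].max()); 
        w,v=np.linalg.eigh(np.cov(K[:,:2].T)); print(np.sqrt(w),np.degrees(np.arctan2(v[1,1],v[0,1])),np.ptp((K[:,:2])@v[:,1]), K.min(0),K.max(0))
    g=roi&(hsv[:,1]<60)&(hsv[:,2]>90)&(P[:,2]>5); G=P[g]; print('bail?',g.sum(),G.mean(0),cv2.minAreaRect(G[:,:2].astype(np.float32)))
    s=slice(110,200),slice(225,295)
    if n=='scene': s=slice(175,245),slice(220,300)
    cv2.imwrite(f'pics/{n}1.png',cv2.resize(c['img'][s][:,:,::-1],None,fx=7,fy=6.5 if n=='top' else 7,interpolation=cv2.INTER_CUBIC)[:600,:800])
E
```

```text
top table z 0.5694610184472386
top face 1366 40.720858589813346 ((594.69775390625, -6.72808837890625), (167.06214904785156, 100.47229766845703), 14.9088773727417)
key 48 [570.20961777 -12.20524951  73.29567638] 82.21303030177029
[ 2.04404767 15.35376262] 155.7090245759759 52.563678188157496 [546.45418483 -24.44949323  59.3542252 ] [ 5.94444633e+02 -2.03839271e-01  8.22130303e+01]
bail? 155 [641.7215178    7.26109073  47.63240249] ((508.676513671875, -14.911979675292969), (349.93695068359375, 90.02745819091797), 8.35328483581543)
scene table z 1.5037210120060231
top face 1085 41.3038355450331 ((597.5857543945312, -2.1006240844726562), (170.3859100341797, 103.68914031982422), 14.410787582397461)
key 46 [575.36959707 -10.32600292  72.20275845] 81.97995890944837
[ 2.17553898 15.43388957] 157.1627618599431 49.05415844697967 [551.78596022 -20.21862526  58.72859002] [597.2708789    0.70740005  81.97995891]
bail? 133 [658.72094528   6.58636104  39.63083417] ((909.5938720703125, -195.23605346679688), (151.44155883789062, 872.6873779296875), 57.25221633911133)
```

View pics/top1.png

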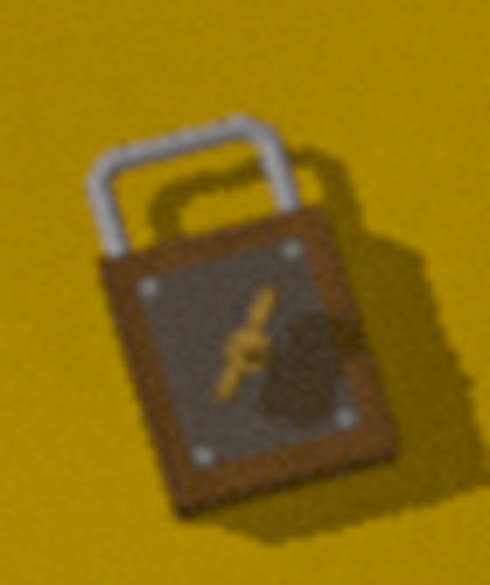

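```bash
cat >> h.py <<'E'
def pose(o=None):
    o=o or ctrl.get_obs(); return np.array(o['ee_pos']),R.from_rotvec(o['orientation']),o
def down(head):  # tool x down, tool y at world heading (deg)
    a=np.radians(head); x=np.array([0,0,-1.]); y=np.array([np.cos(a),np.sin(a),0]); return R.from_matrix(np.c_[x,y,np.cross(x,y)])
def goto(P,Rt):
    p,r,o=pose(); d=r.inv().apply(np.asarray(P)-p)/10; rv=(r.inv()*Rt).as_rotvec()
    print('t %.2f'%o['t'],'pos',p.round(1),'q',np.round(o['qpos'],2),'w %.1f'%o['width'],'F',np.round(o['ft_force'],1),'M',np.round(o['moment'],2))
    y=r.as_matrix()[:,1]; print('head %.1f'%np.degrees(np.arctan2(y[1],y[0])),'xdir',r.as_matrix()[:,0].round(3),'delta cm',d.round(2),'dr',rv.round(3))
E
python3 - <<'E'
from h import *
goto([572.4,-11,150],down(66.5)); goto([572.4,-11,150],down(-113.5))
E
```

```text
t 0.10 pos [206.3 589.4 230. ] q [ 1.22  0.42  1.63 -0.    1.09 -0.02] w 87.8 F [-0.3 -0.2 -0.5] M [-0.03  0.05 -0.02]
head 70.7 xdir [-0.    -0.001 -1.   ] delta cm [  8.06 -44.56  54.39] dr [0.073 0.    0.001]
t 0.10 pos [206.3 589.4 230. ] q [ 1.22  0.42  1.63 -0.    1.09 -0.02] w 87.8 F [-0.3 -0.2 -0.5] M [-0.03  0.05 -0.02]
head 70.7 xdir [-0.    -0.001 -1.   ] delta cm [  8.06 -44.56  54.39] dr [-3.068e+00 -2.000e-03  0.000e+00]
```

Request:
apply_moves(increments=[{"gripper": 100,"delta_pos": [0,-2.2,2.7],"dr": [0.015,0,0]},{"gripper": 100,"delta_pos": [0,-2.2,2.7],"dr": [0.015,0,0]},{"gripper": 100,"delta_pos": [0,-2.2,2.7],"dr": [0.015,0,0]},{"gripper": 100,"delta_pos": [0,-2.2,2.7],"dr": [0.015,0,0]},{"gripper": 100,"delta_pos": [0,-2.2,2.7],"dr": [0.013,0,0]}])

```text
t: 0.52
ee_pos: [293.4, 437.2, 230.3]
orientation: [0.321, 1.547, -0.322]
ft_force: [-0.3, -0.0, 0.4]
width: 87.8
```

Request:
apply_moves(increments=[{"gripper": 100,"delta_pos": [0,-2.2,2.7],"dr": [0,0,0]},{"gripper": 100,"delta_pos": [0,-2.2,2.7],"dr": [0,0,0]},{"gripper": 100,"delta_pos": [0,-2.2,2.7],"dr": [0,0,0]},{"gripper": 100,"delta_pos": [0,-2.2,2.7],"dr": [0,0,0]},{"gripper": 100,"delta_pos": [0,-2.2,2.7],"dr": [0,0,0]}])

```text
t: 0.93
ee_pos: [373.3, 282.5, 230.6]
orientation: [0.321, 1.547, -0.321]
ft_force: [0.7, 0.3, -1.0]
width: 87.7
```

Request:
apply_moves(increments=[{"gripper": 100,"delta_pos": [0,-2.2,2.7],"dr": [0,0,0]},{"gripper": 100,"delta_pos": [0,-2.2,2.7],"dr": [0,0,0]},{"gripper": 100,"delta_pos": [0,-2.2,2.7],"dr": [0,0,0]},{"gripper": 100,"delta_pos": [0,-2.2,2.7],"dr": [0,0,0]},{"gripper": 100,"delta_pos": [0,-2.2,2.7],"dr": [0,0,0]}])

```text
t: 1.35
ee_pos: [453.3, 127.7, 230.6]
orientation: [0.321, 1.547, -0.322]
ft_force: [-0.7, -0.3, -0.0]
width: 87.5
```

Request:
apply_moves(increments=[{"gripper": 100,"delta_pos": [1,-2.2,2.7],"dr": [0,0,0]},{"gripper": 100,"delta_pos": [1,-2.2,2.7],"dr": [0,0,0]},{"gripper": 100,"delta_pos": [1,-2.2,2.7],"dr": [0,0,0]},{"gripper": 100,"delta_pos": [1,-2.2,2.7],"dr": [0,0,0]},{"gripper": 100,"delta_pos": [1,0,0],"dr": [0,0,0]}])

```text
t: 1.77
ee_pos: [519.7, 1.5, 180.3]
orientation: [0.324, 1.544, -0.325]
ft_force: [0.2, -0.1, -0.0]
width: 87.5
```

```bash
python3 - <<'E'
from h import *
goto([572.4,-11,55],down(66.5))
E
```

```text
t 1.77 pos [519.7   1.5 180.3] q [-0.02  0.34  1.9  -0.    0.9  -1.18] w 87.5 F [ 0.2 -0.1 -0. ] M [-0.05  0.02 -0.01]
head 66.3 xdir [ 0.002 -0.001 -1.   ] delta cm [12.54  0.98  5.29] dr [-0.003  0.003  0.   ]
```

Request:
apply_moves(increments=[{"gripper": 100,"delta_pos": [1,0.2,1.1],"dr": [0,0,0]},{"gripper": 100,"delta_pos": [1,0.2,1.1],"dr": [0,0,0]},{"gripper": 100,"delta_pos": [1,0.2,1.1],"dr": [0,0,0]},{"gripper": 100,"delta_pos": [1,0.2,1.0],"dr": [0,0,0]},{"gripper": 100,"delta_pos": [1,0.2,1.0],"dr": [0,0,0]}])

```text
t: 2.18
ee_pos: [569.6, -5.9, 129.8]
orientation: [0.321, 1.548, -0.322]
ft_force: [-0.2, 0.2, 0.1]
width: 87.9
```

Request:
apply_moves(increments=[{"gripper": 100,"delta_pos": [1,0,0],"dr": [0,0,0]},{"gripper": 100,"delta_pos": [0.5,0,0],"dr": [0,0,0]},{"gripper": 100,"delta_pos": [0,0,0],"dr": [0,0,0]},{"gripper": 100,"delta_pos": [0,0,0],"dr": [0,0,0]},{"gripper": 100,"delta_pos": [0,0,0],"dr": [0,0,0]}])

```text
t: 2.6
ee_pos: [569.3, -6.0, 116.1]
orientation: [0.321, 1.547, -0.321]
ft_force: [0.8, -0.2, -0.1]
width: 87.3
```

```bash
python3 - <<'E'
from h import *
goto([572.4,-11,55],down(66.5))
c=cam('scene'); cv2.imwrite('pics/s2.png',cv2.resize(c['img'][110:270,170:340][:,:,::-1],None,fx=3.6,fy=3.6,interpolation=cv2.INTER_CUBIC))
E
```

```text
t 2.60 pos [569.3  -6.  116.1] q [-0.03  0.5   1.83  0.    0.81 -1.19] w 87.3 F [ 0.8 -0.2 -0.1] M [-0.03 -0.04 -0.  ]
head 66.5 xdir [ 0.  0. -1.] delta cm [ 6.11 -0.34  0.48] dr [ 0.001  0.    -0.   ]
```

View pics/s2.png

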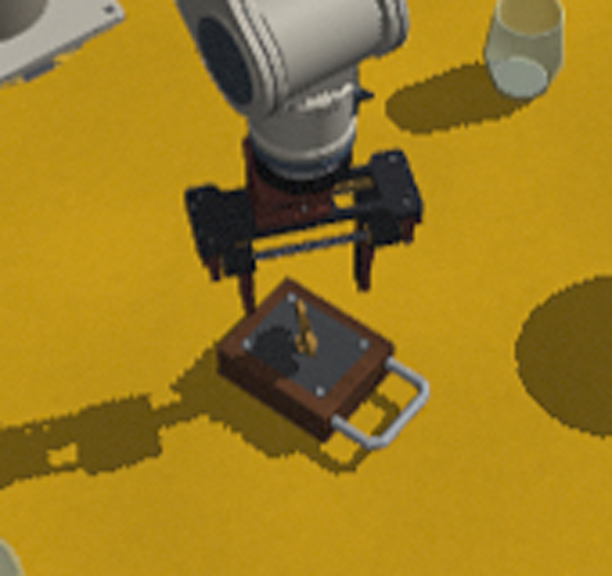

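The scene crop shows the open fingers straddling the key at (305,330). The blade lies in the plane between the pads. I go down now.

Request:
apply_moves(increments=[{"gripper": 100,"delta_pos": [1,-0.2,0.2],"dr": [0,0,0]},{"gripper": 100,"delta_pos": [1.1,-0.1,0.2],"dr": [0,0,0]},{"gripper": 100,"delta_pos": [1,0,0.1],"dr": [0,0,0]},{"gripper": 100,"delta_pos": [1,0,0],"dr": [0,0,0]},{"gripper": 100,"delta_pos": [1,0,0],"dr": [0,0,0]}])

```text
t: 3.07
ee_pos: [572.7, -11.1, 63.2]
orientation: [0.322, 1.548, -0.322]
ft_force: [-0.4, 0.3, -0.8]
width: 87.3
```

Request:
apply_moves(increments=[{"gripper": 100,"delta_pos": [0.8,0,0],"dr": [0,0,0]},{"gripper": 100,"delta_pos": [0,0,0],"dr": [0,0,0]},{"gripper": 100,"delta_pos": [0,0,0],"dr": [0,0,0]},{"gripper": 100,"delta_pos": [0,0,0],"dr": [0,0,0]},{"gripper": 50,"delta_pos": [0,0,0],"dr": [0,0,0]}])

```text
t: 3.48
ee_pos: [573.5, -11.0, 57.1]
orientation: [0.321, 1.546, -0.321]
ft_force: [-0.2, 0.6, -0.8]
width: 84.2
```

```bash
python3 - <<'E'
from h import *
goto([572.4,-11,55],down(66.5))
E
```

```text
t 3.48 pos [573.5 -11.   57.1] q [-0.04  0.6   1.84 -0.    0.71 -1.2 ] w 84.2 F [-0.2  0.6 -0.8] M [-0.03 -0.01  0.05]
head 66.5 xdir [ 0.001 -0.    -1.   ] delta cm [ 0.21 -0.04 -0.1 ] dr [ 0.     0.001 -0.   ]
```

Request:
apply_moves(increments=[{"gripper": 40,"delta_pos": [0.2,0,0],"dr": [0,0,0]},{"gripper": 30,"delta_pos": [0,0,0],"dr": [0,0,0]},{"gripper": 25,"delta_pos": [0,0,0],"dr": [0,0,0]},{"gripper": 20,"delta_pos": [0,0,0],"dr": [0,0,0]},{"gripper": 18,"delta_pos": [0,0,0],"dr": [0,0,0]}])

```text
t: 3.9
ee_pos: [573.1, -11.0, 54.8]
orientation: [0.322, 1.547, -0.321]
ft_force: [-0.0, -0.6, 0.2]
width: 51.4
```

Request:
apply_moves(increments=[{"gripper": 15,"delta_pos": [0,0,0],"dr": [0,0,0]},{"gripper": 12,"delta_pos": [0,0,0],"dr": [0,0,0]},{"gripper": 10,"delta_pos": [0,0,0],"dr": [0,0,0]},{"gripper": 8,"delta_pos": [0,0,0],"dr": [0,0,0]},{"gripper": 6,"delta_pos": [0,0,0],"dr": [0,0,0]}])

```text
t: 4.32
ee_pos: [573.0, -11.0, 54.7]
orientation: [0.321, 1.547, -0.321]
ft_force: [-1.0, 0.4, -0.0]
width: 18.2
```

Request:
apply_moves(increments=[{"gripper": 4,"delta_pos": [0,0,0],"dr": [0,0,0]},{"gripper": 2,"delta_pos": [0,0,0],"dr": [0,0,0]},{"gripper": 0,"delta_pos": [0,0,0],"dr": [0,0,0]},{"gripper": 0,"delta_pos": [0,0,0],"dr": [0,0,0]},{"gripper": 0,"delta_pos": [0,0,0],"dr": [0,0,0]}])

```text
t: 4.73
ee_pos: [573.3, -10.7, 54.7]
orientation: [0.322, 1.546, -0.321]
ft_force: [1.8, 3.9, -0.9]
width: 9.5
```

```bash
python3 - <<'E'
from h import *
goto([572.4,-11,55],down(66.5))
E
```

```text
t 4.73 pos [573.3 -10.7  54.7] q [-0.04  0.6   1.84  0.    0.7  -1.2 ] w 9.5 F [ 1.8  3.9 -0.9] M [ 0.65 -0.24 -0.03]
head 66.5 xdir [ 0.  0. -1.] delta cm [-0.03 -0.06 -0.07] dr [ 0.  0. -0.]
```

Request:
apply_moves(increments=[{"gripper": 0,"delta_pos": [0,0,0],"dr": [0,0,0]},{"gripper": 0,"delta_pos": [0,0,0],"dr": [0,0,0]},{"gripper": 0,"delta_pos": [0,0,0],"dr": [0,0,0]},{"gripper": 0,"delta_pos": [0,0,0],"dr": [0,0,0]},{"gripper": 0,"delta_pos": [0,0,0],"dr": [0,0,0]}])

```text
t: 5.15
ee_pos: [573.1, -10.9, 54.7]
orientation: [0.321, 1.547, -0.321]
ft_force: [2.7, 4.3, -1.2]
width: 9.4
```

```bash
python3 - <<'E'
from h import *
goto([572.4,-11,55],down(66.5))
E
```

```text
t 5.15 pos [573.1 -10.9  54.7] q [-0.04  0.6   1.84  0.    0.7  -1.2 ] w 9.4 F [ 2.7  4.3 -1.2] M [ 0.65 -0.37 -0.01]
head 66.5 xdir [ 0.  0. -1.] delta cm [-0.03 -0.03 -0.06] dr [ 0.  0. -0.]
```

Request:
apply_moves(increments=[{"gripper": 0,"delta_pos": [0,0.05,0],"dr": [0.1,0,0]},{"gripper": 0,"delta_pos": [0,0,0],"dr": [0.1,0,0]},{"gripper": 0,"delta_pos": [0,0,0],"dr": [0.1,0,0]},{"gripper": 0,"delta_pos": [0,0,0],"dr": [0.1,0,0]},{"gripper": 0,"delta_pos": [0,0,0],"dr": [0.1,0,0]}])

```text
t: 5.57
ee_pos: [573.1, -11.0, 54.7]
orientation: [0.713, 1.45, -0.714]
ft_force: [1.1, 1.5, -1.3]
width: 9.3
```

```bash
python3 - <<'E'
from h import *
goto([572.4,-11,55],down(66.5-28.6))
c=cam('scene'); cv2.imwrite('pics/s3.png',cv2.resize(c['img'][150:250,205:315][:,:,::-1],None,fx=6,fy=6,interpolation=cv2.INTER_CUBIC))
E
```

```text
t 5.57 pos [573.1 -11.   54.7] q [-0.04  0.6   1.84 -0.    0.7  -0.7 ] w 9.3 F [ 1.1  1.5 -1.3] M [ 0.03 -0.21  0.08]
head 37.6 xdir [-0.    -0.001 -1.   ] delta cm [-0.03 -0.05 -0.04] dr [-0.005  0.     0.001]
```

View pics/s3.png

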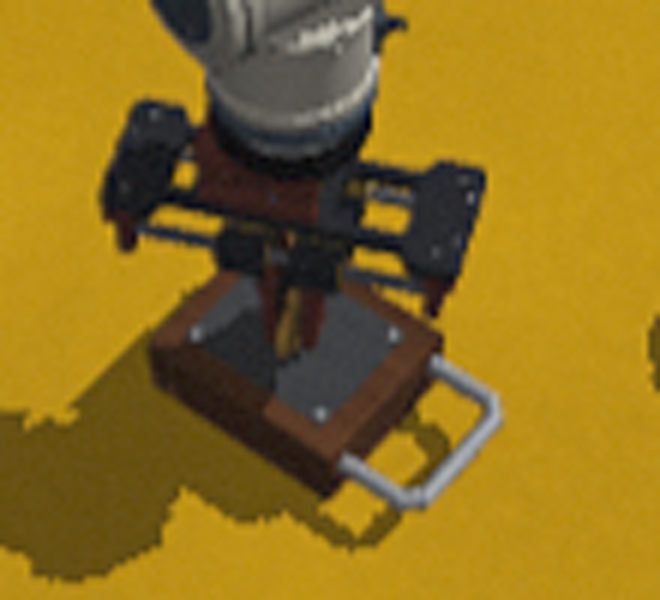

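The blade sticks out between the fingers at (290,330) and follows the turn, while the clock stays put. I carry on winding.

Request:
apply_moves(increments=[{"gripper": 0,"delta_pos": [0,0,0],"dr": [0.1,0,0]},{"gripper": 0,"delta_pos": [0,0,0],"dr": [0.1,0,0]},{"gripper": 0,"delta_pos": [0,0,0],"dr": [0.1,0,0]},{"gripper": 0,"delta_pos": [0,0,0],"dr": [0.1,0,0]},{"gripper": 0,"delta_pos": [0,0,0],"dr": [0.1,0,0]}])

```text
t: 6.03
ee_pos: [572.9, -11.1, 54.7]
orientation: [1.091, 1.28, -1.092]
ft_force: [0.3, -0.0, -0.0]
width: 9.5
```

Request:
apply_moves(increments=[{"gripper": 0,"delta_pos": [0,0,0],"dr": [0.1,0,0]},{"gripper": 0,"delta_pos": [0,0,0],"dr": [0.1,0,0]},{"gripper": 0,"delta_pos": [0,0,0],"dr": [0.1,0,0]},{"gripper": 0,"delta_pos": [0,0,0],"dr": [0.1,0,0]},{"gripper": 0,"delta_pos": [0,0,0],"dr": [0.1,0,0]}])

```text
t: 6.45
ee_pos: [572.7, -11.1, 54.7]
orientation: [1.455, 1.028, -1.457]
ft_force: [0.1, -0.7, 0.2]
width: 9.1
```

```bash
python3 - <<'E'
from h import *
goto([572.4,-11,55],down(66.5-86))
E
```

```text
t 6.45 pos [572.7 -11.1  54.7] q [-0.04  0.6   1.84 -0.    0.7   0.3 ] w 9.1 F [ 0.1 -0.7  0.2] M [-0.08  0.13 -0.05]
head -19.5 xdir [-0.001 -0.001 -1.   ] delta cm [-0.03 -0.03  0.  ] dr [-0.001  0.001  0.001]
```

Request:
apply_moves(increments=[{"gripper": 0,"delta_pos": [0,0,0],"dr": [0.1,0,0]},{"gripper": 0,"delta_pos": [0,0,0],"dr": [0.1,0,0]},{"gripper": 0,"delta_pos": [0,0,0],"dr": [0.1,0,0]},{"gripper": 0,"delta_pos": [0,0,0],"dr": [0.1,0,0]},{"gripper": 0,"delta_pos": [0,0,0],"dr": [0.1,0,0]}])

```text
t: 6.87
ee_pos: [572.6, -11.0, 54.7]
orientation: [1.795, 0.686, -1.798]
ft_force: [-0.9, 0.8, 1.1]
width: 9.2
```

Request:
apply_moves(increments=[{"gripper": 0,"delta_pos": [0,0,0],"dr": [0.1,0,0]},{"gripper": 0,"delta_pos": [0,0,0],"dr": [0.1,0,0]},{"gripper": 0,"delta_pos": [0,0,0],"dr": [0.1,0,0]},{"gripper": 0,"delta_pos": [0,0,0],"dr": [0.1,0,0]},{"gripper": 0,"delta_pos": [0,0,0],"dr": [0.1,0,0]}])

```text
t: 7.28
ee_pos: [572.5, -10.9, 54.7]
orientation: [2.098, 0.242, -2.101]
ft_force: [-0.3, 1.9, 0.8]
width: 9.5
```

```bash
python3 - <<'E'
from h import *
goto([572.4,-11,55],down(66.5-143))
E
```

```text
t 7.28 pos [572.5 -10.9  54.7] q [-0.04  0.6   1.84 -0.    0.7   1.3 ] w 9.5 F [-0.3  1.9  0.8] M [0.19 0.26 0.05]
head -76.8 xdir [-0.002 -0.    -1.   ] delta cm [-0.03  0.01  0.01] dr [-0.006  0.002 -0.   ]
```

Request:
apply_moves(increments=[{"gripper": 0,"delta_pos": [0,0,0],"dr": [0.1,0,0]},{"gripper": 0,"delta_pos": [0,0,0],"dr": [0.1,0,0]},{"gripper": 0,"delta_pos": [0,0,0],"dr": [0.1,0,0]},{"gripper": 0,"delta_pos": [0,0,0],"dr": [0.1,0,0]},{"gripper": 0,"delta_pos": [0,0,0],"dr": [0.1,0,0]}])

```text
t: 7.7
ee_pos: [572.5, -10.7, 54.7]
orientation: [-2.075, 0.283, 2.079]
ft_force: [-1.1, 2.4, 1.1]
width: 9.1
```

Request:
apply_moves(increments=[{"gripper": 10,"delta_pos": [0,0,0],"dr": [0,0,0]},{"gripper": 50,"delta_pos": [0,0,0],"dr": [0,0,0]},{"gripper": 100,"delta_pos": [0,0,0],"dr": [0,0,0]},{"gripper": 100,"delta_pos": [0,0,0],"dr": [0,0,0]},{"gripper": 100,"delta_pos": [0,0,0],"dr": [0,0,0]}])

```text
t: 8.12
ee_pos: [573.2, -10.7, 54.7]
orientation: [-2.079, 0.279, 2.079]
ft_force: [-0.6, 0.3, -0.4]
width: 32.3
```

Request:
apply_moves(increments=[{"gripper": 100,"delta_pos": [0,0,0],"dr": [0,0,0]},{"gripper": 100,"delta_pos": [0,0,0],"dr": [0,0,0]},{"gripper": 100,"delta_pos": [0,0,0],"dr": [0,0,0]},{"gripper": 100,"delta_pos": [0,0,0],"dr": [0,0,0]},{"gripper": 100,"delta_pos": [0,0,0],"dr": [0,0,0]}])

```text
t: 8.53
ee_pos: [573.2, -10.5, 54.7]
orientation: [-2.078, 0.28, 2.078]
ft_force: [-0.2, 0.1, -0.2]
width: 65.8
```

```bash
python3 - <<'E'
from h import *
goto([572.4,-11,55],down(66.5-172))
c=cam('top'); np.savez('t4.npz',**c)
cv2.imwrite('pics/t4.png',cv2.resize(c['img'][100:200,210:310][:,:,::-1],None,fx=6,fy=6,interpolation=cv2.INTER_CUBIC))
E
```

```text
t 8.53 pos [573.2 -10.5  54.7] q [-0.04  0.6   1.84 -0.    0.7   1.8 ] w 65.8 F [-0.2  0.1 -0.2] M [0.   0.15 0.02]
head -105.4 xdir [ 0. -0. -1.] delta cm [-0.03  0.07  0.07] dr [ 0.003 -0.    -0.   ]
```

View pics/t4.png

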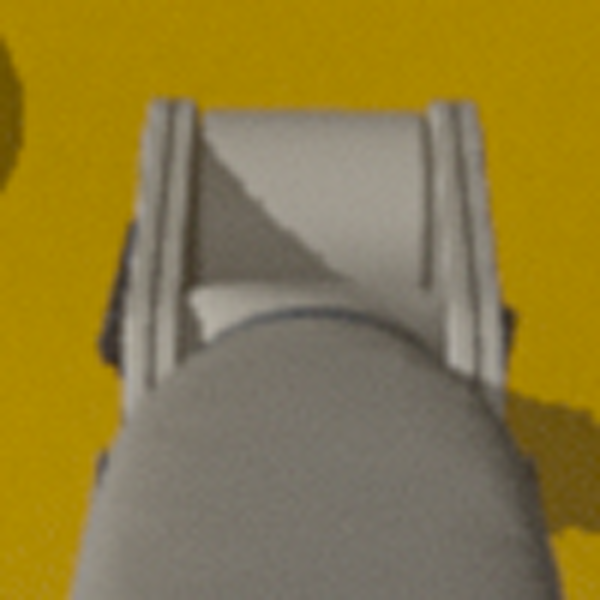

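The arm hides the clock in the top view, so I will use the scene camera. I turn back half a turn with the fingers open.

Request:
apply_moves(increments=[{"gripper": 100,"delta_pos": [0,0,0],"dr": [0,0,0]},{"gripper": 100,"delta_pos": [0,0,0],"dr": [0,0,0]},{"gripper": 100,"delta_pos": [0,0,0],"dr": [-0.12,0,0]},{"gripper": 100,"delta_pos": [0,0,0],"dr": [-0.12,0,0]},{"gripper": 100,"delta_pos": [0,0,0],"dr": [-0.12,0,0]}])

```text
t: 9.0
ee_pos: [573.3, -10.5, 54.7]
orientation: [2.171, 0.106, -2.171]
ft_force: [-0.9, 0.1, -0.1]
width: 88.0
```

Request:
apply_moves(increments=[{"gripper": 100,"delta_pos": [0,0,0],"dr": [-0.12,0,0]},{"gripper": 100,"delta_pos": [0,0,0],"dr": [-0.12,0,0]},{"gripper": 100,"delta_pos": [0,0,0],"dr": [-0.12,0,0]},{"gripper": 100,"delta_pos": [0,0,0],"dr": [-0.12,0,0]},{"gripper": 100,"delta_pos": [0,0,0],"dr": [-0.12,0,0]}])

```text
t: 9.42
ee_pos: [573.2, -10.5, 54.7]
orientation: [1.817, 0.661, -1.817]
ft_force: [0.3, -0.8, -0.1]
width: 88.2
```

Request:
apply_moves(increments=[{"gripper": 100,"delta_pos": [0,0,0],"dr": [-0.12,0,0]},{"gripper": 100,"delta_pos": [0,0,0],"dr": [-0.12,0,0]},{"gripper": 100,"delta_pos": [0,0,0],"dr": [-0.12,0,0]},{"gripper": 100,"delta_pos": [0,0,0],"dr": [-0.12,0,0]},{"gripper": 100,"delta_pos": [0,0,0],"dr": [-0.12,0,0]}])

```text
t: 9.83
ee_pos: [573.2, -10.5, 54.7]
orientation: [1.407, 1.067, -1.407]
ft_force: [-1.2, -0.8, -0.2]
width: 87.7
```

Request:
apply_moves(increments=[{"gripper": 100,"delta_pos": [0,0,0],"dr": [-0.12,0,0]},{"gripper": 100,"delta_pos": [0,0,0],"dr": [-0.12,0,0]},{"gripper": 100,"delta_pos": [0,0,0],"dr": [-0.12,0,0]},{"gripper": 100,"delta_pos": [0,0,0],"dr": [-0.12,0,0]},{"gripper": 100,"delta_pos": [0,0,0],"dr": [-0.12,0,0]}])

```text
t: 10.25
ee_pos: [573.2, -10.5, 54.6]
orientation: [0.965, 1.346, -0.965]
ft_force: [0.2, 0.1, 0.8]
width: 88.0
```

Request:
apply_moves(increments=[{"gripper": 100,"delta_pos": [0,0,0],"dr": [-0.12,0,0]},{"gripper": 100,"delta_pos": [0,0,0],"dr": [-0.12,0,0]},{"gripper": 100,"delta_pos": [0,0,0],"dr": [-0.12,0,0]},{"gripper": 100,"delta_pos": [0,0,0],"dr": [-0.12,0,0]},{"gripper": 100,"delta_pos": [0,0,0],"dr": [-0.12,0,0]}])

```text
t: 10.67
ee_pos: [573.3, -10.5, 54.7]
orientation: [0.504, 1.511, -0.504]
ft_force: [0.1, 0.5, -0.6]
width: 88.1
```

Request:
apply_moves(increments=[{"gripper": 100,"delta_pos": [0,0,0],"dr": [-0.12,0,0]},{"gripper": 100,"delta_pos": [0,0,0],"dr": [-0.12,0,0]},{"gripper": 100,"delta_pos": [0,0,0],"dr": [-0.12,0,0]},{"gripper": 80,"delta_pos": [0,0,0],"dr": [0,0,0]},{"gripper": 80,"delta_pos": [0,0,0],"dr": [0,0,0]}])

```text
t: 11.08
ee_pos: [573.3, -10.5, 54.7]
orientation: [0.23, 1.558, -0.23]
ft_force: [-0.1, -0.7, 0.6]
width: 77.9
```

```bash
python3 - <<'E'
from h import *
goto([572.4,-11,55],down(66.5-172+180))
c=cam('scene'); np.savez('s5.npz',**c)
# key by colour (brass) in depth
yy,xx=np.mgrid[:384,:512]; px=np.c_[xx.ravel(),yy.ravel()]; P=depthpts(c,px)
hsv=cv2.cvtColor(c['img'],cv2.COLOR_RGB2HSV).reshape(-1,3)
k=(P[:,2]>50)&(P[:,2]<82)&(np.hypot(P[:,0]-572,P[:,1]+11)<36)
K=P[k]; w,v=np.linalg.eigh(np.cov(K[:,:2].T)); print(k.sum(),K.mean(0),np.sqrt(w),np.degrees(np.arctan2(v[1,1],v[0,1])))
cv2.imwrite('pics/s5.png',cv2.resize(c['img'][150:250,205:315][:,:,::-1],None,fx=6,fy=6,interpolation=cv2.INTER_CUBIC))
E
```

```text
t 11.08 pos [573.3 -10.5  54.7] q [-0.04  0.6   1.84 -0.    0.7  -1.32] w 77.9 F [-0.1 -0.7  0.6] M [-0.04  0.03  0.03]
head 73.2 xdir [ 0. -0. -1.] delta cm [-0.03 -0.07 -0.07] dr [-0.023  0.     0.   ]
52 [577.07149096 -13.0147108   69.97608467] [ 2.73648469 14.68274839] 163.22142661734225
```

View pics/s5.png

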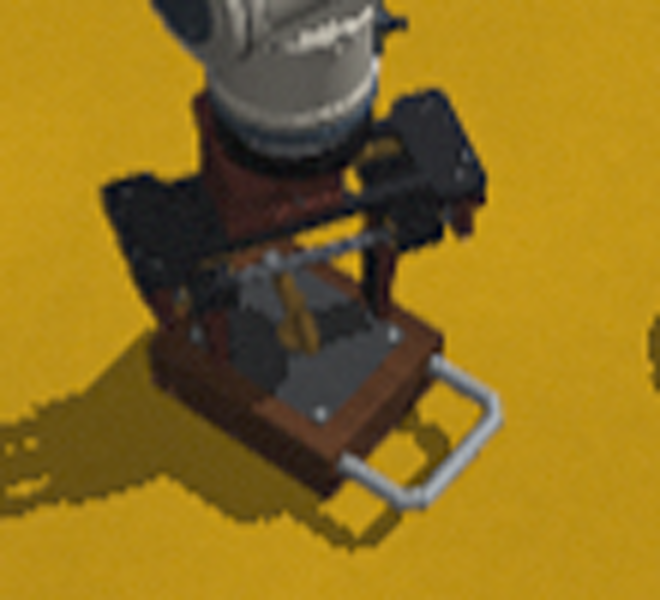

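The blade follows with no lag: it now measures 163°, and 164.5° was expected. I regrip and wind up to the stop.

Request:
apply_moves(increments=[{"gripper": 60,"delta_pos": [0,0,0],"dr": [0,0,0]},{"gripper": 40,"delta_pos": [0,0,0],"dr": [0,0,0]},{"gripper": 30,"delta_pos": [0,0,0],"dr": [0,0,0]},{"gripper": 20,"delta_pos": [0,0,0],"dr": [0,0,0]},{"gripper": 18,"delta_pos": [0,0,0],"dr": [0,0,0]}])

```text
t: 11.55
ee_pos: [573.2, -10.5, 54.7]
orientation: [0.228, 1.559, -0.228]
ft_force: [0.8, 0.4, 0.5]
width: 40.5
```

Request:
apply_moves(increments=[{"gripper": 15,"delta_pos": [0,0,0],"dr": [0,0,0]},{"gripper": 12,"delta_pos": [0,0,0],"dr": [0,0,0]},{"gripper": 10,"delta_pos": [0,0,0],"dr": [0,0,0]},{"gripper": 8,"delta_pos": [0,0,0],"dr": [0,0,0]},{"gripper": 6,"delta_pos": [0,0,0],"dr": [0,0,0]}])

```text
t: 11.97
ee_pos: [573.2, -10.7, 54.7]
orientation: [0.227, 1.559, -0.228]
ft_force: [0.3, -0.1, 0.1]
width: 9.1
```

Request:
apply_moves(increments=[{"gripper": 4,"delta_pos": [0,0,0],"dr": [0,0,0]},{"gripper": 2,"delta_pos": [0,0,0],"dr": [0,0,0]},{"gripper": 0,"delta_pos": [0,0,0],"dr": [0,0,0]},{"gripper": 0,"delta_pos": [0,0,0],"dr": [0,0,0]},{"gripper": 0,"delta_pos": [0,0,0],"dr": [0,0,0]}])

```text
t: 12.38
ee_pos: [573.2, -10.6, 54.7]
orientation: [0.227, 1.559, -0.228]
ft_force: [0.0, -1.6, 1.0]
width: 9.6
```

Request:
apply_moves(increments=[{"gripper": 0,"delta_pos": [0,0,0],"dr": [0.08,0,0]},{"gripper": 0,"delta_pos": [0,0,0],"dr": [0.08,0,0]},{"gripper": 0,"delta_pos": [0,0,0],"dr": [0.08,0,0]},{"gripper": 0,"delta_pos": [0,0,0],"dr": [0.08,0,0]},{"gripper": 0,"delta_pos": [0,0,0],"dr": [0.08,0,0]}])

```text
t: 12.8
ee_pos: [573.2, -10.7, 54.7]
orientation: [0.542, 1.502, -0.543]
ft_force: [-1.7, -2.5, 0.8]
width: 9.1
```

Request:
apply_moves(increments=[{"gripper": 0,"delta_pos": [0,0,0],"dr": [0.08,0,0]},{"gripper": 0,"delta_pos": [0,0,0],"dr": [0.08,0,0]},{"gripper": 0,"delta_pos": [0,0,0],"dr": [0.08,0,0]},{"gripper": 0,"delta_pos": [0,0,0],"dr": [0.08,0,0]},{"gripper": 0,"delta_pos": [0,0,0],"dr": [0.08,0,0]}])

```text
t: 13.22
ee_pos: [573.0, -10.8, 54.7]
orientation: [0.85, 1.398, -0.851]
ft_force: [-1.5, -2.4, 0.9]
width: 9.2
```

```bash
python3 - <<'E'
from h import *
goto([572.4,-11,55],down(14.7))
E
```

```text
t 13.22 pos [573.  -10.8  54.7] q [-0.04  0.6   1.84 -0.    0.7  -0.52] w 9.2 F [-1.5 -2.4  0.9] M [-0.56  0.19  0.03]
head 27.3 xdir [-0. -0. -1.] delta cm [-0.03 -0.07 -0.01] dr [0.221 0.    0.   ]
```

Request:
apply_moves(increments=[{"gripper": 0,"delta_pos": [0,0,0],"dr": [0.03,0,0]},{"gripper": 0,"delta_pos": [0,0,0],"dr": [0.03,0,0]},{"gripper": 0,"delta_pos": [0,0,0],"dr": [0.03,0,0]},{"gripper": 0,"delta_pos": [0,0,0],"dr": [0.03,0,0]},{"gripper": 0,"delta_pos": [0,0,0],"dr": [0.03,0,0]}])

```text
t: 13.63
ee_pos: [573.0, -10.8, 54.7]
orientation: [0.963, 1.347, -0.964]
ft_force: [-0.7, -2.6, 1.2]
width: 9.1
```

```bash
python3 - <<'E'
from h import *
goto([572.4,-11,55],down(14.7))
E
```

```text
t 13.63 pos [573.  -10.8  54.7] q [-0.04  0.6   1.84 -0.    0.7  -0.37] w 9.1 F [-0.7 -2.6  1.2] M [-0.54  0.15  0.02]
head 18.9 xdir [-0. -0. -1.] delta cm [-0.03 -0.06 -0.  ] dr [0.073 0.    0.001]
```

Request:
apply_moves(increments=[{"gripper": 0,"delta_pos": [0,0,0],"dr": [0.02,0,0]},{"gripper": 0,"delta_pos": [0,0,0],"dr": [0.02,0,0]},{"gripper": 0,"delta_pos": [0,0,0],"dr": [0.02,0,0]},{"gripper": 0,"delta_pos": [0,0,0],"dr": [0.02,0,0]},{"gripper": 0,"delta_pos": [0,0,0],"dr": [0,0,0]}])

```text
t: 14.05
ee_pos: [573.0, -10.8, 54.7]
orientation: [1.023, 1.317, -1.024]
ft_force: [-2.5, -5.0, 2.6]
width: 9.3
```

```bash
python3 - <<'E'
from h import *
goto([572.4,-11,55],down(14.7))
E
```

```text
t 14.05 pos [573.  -10.8  54.7] q [-0.04  0.6   1.84 -0.    0.7  -0.29] w 9.3 F [-2.5 -5.   2.6] M [-0.91  0.38 -0.01]
head 14.3 xdir [-0. -0. -1.] delta cm [-0.03 -0.06  0.01] dr [-0.007  0.     0.001]
```

Request:
apply_moves(increments=[{"gripper": 0,"delta_pos": [0,0,0],"dr": [0.015,0,0]},{"gripper": 0,"delta_pos": [0,0,0],"dr": [0.015,0,0]},{"gripper": 0,"delta_pos": [0,0,0],"dr": [0.015,0,0]},{"gripper": 0,"delta_pos": [0,0,0],"dr": [0,0,0]},{"gripper": 0,"delta_pos": [0,0,0],"dr": [0,0,0]}])

```text
t: 14.47
ee_pos: [573.0, -10.8, 54.7]
orientation: [1.056, 1.3, -1.057]
ft_force: [-1.9, -5.2, 1.7]
width: 9.1
```

```bash
python3 - <<'E'
from h import *
goto([572.4,-11,55],down(14.7))
c=cam('scene'); np.savez('s6.npz',**c)
a=dict(np.load('s5.npz'))
def bail(c):
    hsv=cv2.cvtColor(c['img'],cv2.COLOR_RGB2HSV)
    m=np.zeros((384,512),bool); m[200:245,255:295]=True
    m&=(hsv[...,1]<60)&(hsv[...,2]>80)
    yy,xx=np.nonzero(m); Q=depthpts(c,np.c_[xx,yy]); Q=Q[(Q[:,2]>15)&(Q[:,2]<40)]
    print(len(Q),Q.mean(0).round(1),cv2.minAreaRect(Q[:,:2].astype(np.float32)))
bail(a);bail(c);bail(dict(np.load('scene0.npz')))
E
```

```text
t 14.47 pos [573.  -10.8  54.7] q [-0.04  0.6   1.84 -0.    0.7  -0.24] w 9.1 F [-1.9 -5.2  1.7] M [-0.92  0.36  0.08]
head 11.8 xdir [-0. -0. -1.] delta cm [-0.03 -0.06  0.01] dr [-0.051  0.     0.001]
133 [661.4  10.2  29.2] ((651.8975830078125, 8.849624633789062), (85.7783432006836, 68.29862976074219), 87.4031982421875)
139 [661.4  10.2  29.2] ((652.1138916015625, 9.854839324951172), (86.13217163085938, 67.85480499267578), 87.88009643554688)
132 [661.7  11.5  29.2] ((652.6105346679688, 12.134857177734375), (65.74102783203125, 87.77281188964844), 28.669042587280273)
```

Request:
apply_moves(increments=[{"gripper": 0,"delta_pos": [0,0,0],"dr": [0.015,0,0]},{"gripper": 0,"delta_pos": [0,0,0],"dr": [0.015,0,0]},{"gripper": 0,"delta_pos": [0,0,0],"dr": [0.015,0,0]},{"gripper": 0,"delta_pos": [0,0,0],"dr": [0.015,0,0]},{"gripper": 0,"delta_pos": [0,0,0],"dr": [0,0,0]}])

```text
t: 14.93
ee_pos: [573.0, -10.3, 54.7]
orientation: [1.102, 1.275, -1.102]
ft_force: [-2.9, -1.6, 1.7]
width: 9.1
```

```bash
cat >> h.py <<'E'
def bail(c):
    hsv=cv2.cvtColor(c['img'],cv2.COLOR_RGB2HSV)
    m=np.zeros((384,512),bool); m[200:245,255:295]=True
    m&=(hsv[...,1]<60)&(hsv[...,2]>80)
    yy,xx=np.nonzero(m); Q=depthpts(c,np.c_[xx,yy]); Q=Q[(Q[:,2]>15)&(Q[:,2]<40)]
    print(len(Q),Q.mean(0).round(1))
def key(c):
    yy,xx=np.mgrid[:384,:512]; px=np.c_[xx.ravel(),yy.ravel()]; P=depthpts(c,px)
    k=(P[:,2]>50)&(P[:,2]<82)&(np.hypot(P[:,0]-572,P[:,1]+11)<36)
    K=P[k]; w,v=np.linalg.eigh(np.cov(K[:,:2].T)); print('key',k.sum(),K.mean(0),np.sqrt(w),np.degrees(np.arctan2(v[1,1],v[0,1])))
def face(c):
    yy,xx=np.mgrid[:384,:512]; px=np.c_[xx.ravel(),yy.ravel()]; P=depthpts(c,px)
    m=(P[:,2]>34)&(P[:,2]<46)&(np.hypot(P[:,0]-572,P[:,1]+11)<90); A=P[m]
    print('face',m.sum(),cv2.minAreaRect(A[:,:2].astype(np.float32)))
E
python3 - <<'E'
from h import *
goto([572.4,-11,55],down(14.7))
c=cam('scene'); bail(c); face(c); face(dict(np.load('s5.npz'))); face(dict(np.load('scene0.npz')))
E
```

```text
t 14.93 pos [573.  -10.3  54.7] q [-0.04  0.6   1.84  0.    0.7  -0.18] w 9.1 F [-2.9 -1.6  1.7] M [-0.41  0.49  0.04]
head 8.3 xdir [-0.  0. -1.] delta cm [-0.03 -0.07  0.06] dr [-0.112 -0.     0.   ]
136 [661.3  10.6  29.1]
face 694 ((572.7937622070312, -11.472541809082031), (121.66015625, 101.99746704101562), 16.468931198120117)
face 777 ((572.7981567382812, -9.149368286132812), (121.29166412353516, 103.00837707519531), 13.829078674316406)
face 941 ((582.2723388671875, -6.0355224609375), (138.76409912109375, 103.68914031982422), 14.410787582397461)
```

Request:
apply_moves(increments=[{"gripper": 12,"delta_pos": [0,0,0],"dr": [0,0,0]},{"gripper": 30,"delta_pos": [0,0,0],"dr": [0,0,0]},{"gripper": 100,"delta_pos": [0,0,0],"dr": [0,0,0]},{"gripper": 100,"delta_pos": [0,0,0],"dr": [0,0,0]},{"gripper": 100,"delta_pos": [0,0,0],"dr": [0,0,0]}])

```text
t: 15.4
ee_pos: [573.5, -10.4, 54.7]
orientation: [1.101, 1.274, -1.101]
ft_force: [-0.8, 0.9, 0.4]
width: 33.8
```

Request:
apply_moves(increments=[{"gripper": 100,"delta_pos": [0,0,0],"dr": [0,0,0]},{"gripper": 100,"delta_pos": [0,0,0],"dr": [0,0,0]},{"gripper": 100,"delta_pos": [0,0,0],"dr": [0,0,0]},{"gripper": 100,"delta_pos": [0,0,0],"dr": [0,0,0]},{"gripper": 100,"delta_pos": [0,0,0],"dr": [0,0,0]}])

```text
t: 15.82
ee_pos: [573.2, -10.5, 54.7]
orientation: [1.101, 1.275, -1.101]
ft_force: [0.1, -0.2, 0.4]
width: 67.1
```

Request:
apply_moves(increments=[{"gripper": 100,"delta_pos": [-2,0,0],"dr": [0,0,0]},{"gripper": 100,"delta_pos": [-3,0,0],"dr": [0,0,0]},{"gripper": 100,"delta_pos": [-3,0,0],"dr": [0,0,0]},{"gripper": 100,"delta_pos": [-3,0,0],"dr": [0,0,0]},{"gripper": 100,"delta_pos": [0,0,0],"dr": [0,0,0]}])

```text
t: 16.23
ee_pos: [576.6, -10.6, 170.3]
orientation: [1.105, 1.267, -1.095]
ft_force: [2.1, -0.0, -0.2]
width: 87.9
```

```bash
python3 - <<'E'
from h import *
goto([572.4,-11,55],down(14.7))
c=cam('scene'); np.savez('s7.npz',**c); bail(c); face(c); key(c)
cv2.imwrite('pics/s7.png',cv2.resize(c['img'][150:250,205:315][:,:,::-1],None,fx=6,fy=6,interpolation=cv2.INTER_CUBIC))
E
```

```text
t 16.23 pos [576.6 -10.6 170.3] q [-0.04  0.43  1.79  0.    0.92 -0.19] w 87.9 F [ 2.1 -0.  -0.2] M [-0.11  0.02 -0.06]
head 8.4 xdir [ 0.009 -0.    -1.   ] delta cm [11.53 -0.53 -0.04] dr [-0.111  0.002 -0.009]
135 [660.9  11.7  29. ]
face 940 ((572.46728515625, -9.696601867675781), (124.46183776855469, 105.20622253417969), 12.247980117797852)
key 78 [573.27494883 -10.35042986  68.89269933] [ 2.36627747 15.57719054] 104.43942768279399
```

View pics/s7.png

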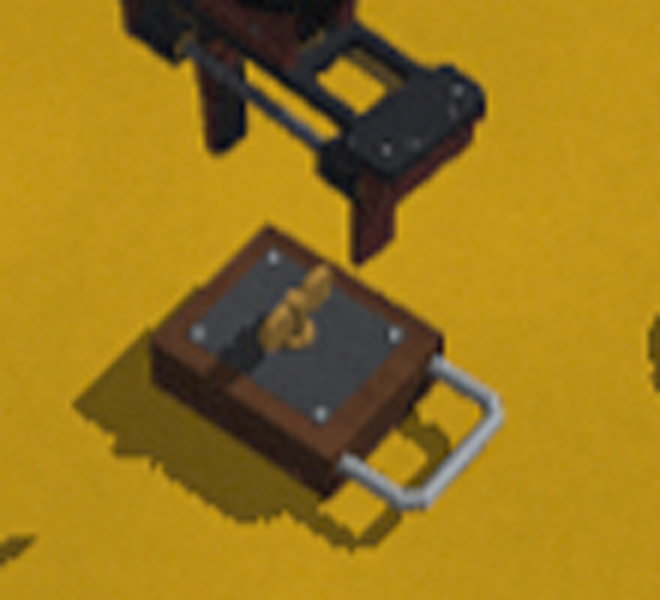

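The key now lies across the clock: the blade measures 104.4° and the clock's yaw is about 14.4°. The jaws turned on to 8°, past the key, so it is against its stop. Next I measure the bar of the bail.

```bash
python3 - <<'E'
from h import *
for c in (cam('scene'),dict(np.load('top0.npz'))):
    a=np.radians(14.4); yy,xx=np.mgrid[:384,:512]; px=np.c_[xx.ravel(),yy.ravel()]; P=depthpts(c,px)
    hsv=cv2.cvtColor(c['img'],cv2.COLOR_RGB2HSV).reshape(-1,3)
    d=P[:,:2]-[572.4,-10.5]; X=d@[np.cos(a),np.sin(a)]; Y=d@[-np.sin(a),np.cos(a)]
    m=(X>95)&(X<120)&(abs(Y)<22)&(P[:,2]>12)&(P[:,2]<45)
    print(m.sum(),X[m].mean(),X[m].min(),X[m].max(),P[m,2].mean(),P[m,2].max(),'yaw corr deg',np.degrees(-np.polyfit(Y[m],X[m],1)[0]))
    m=(X>50)&(X<120)&(abs(Y)<60)&(P[:,2]>14)&(P[:,2]<33)&(hsv[:,1]<90); print('Y ext',Y[m].min(),Y[m].max())
a=np.radians(14.4);goto([572.4+105*np.cos(a),-10.5+105*np.sin(a),16],down(14.4))
E
```

```text
42 105.50338066398594 99.1951531593876 109.77632769726297 29.03405866234423 35.009649852640614 yaw corr deg -0.31641964289745816
Y ext -43.425316899687395 43.13626652996721
51 103.55199067475193 98.5667471632888 108.80725016891482 27.8822631372864 35.169798802250874 yaw corr deg 0.2211751270636313
Y ext -43.519897743846094 41.1353964315997
t 16.33 pos [574.  -10.6 165.9] q [-0.04  0.43  1.79  0.    0.91 -0.19] w 87.8 F [ 0.2 -0.5  0.1] M [-0.03  0.09  0.02]
head 8.4 xdir [ 0.003 -0.    -1.   ] delta cm [15.02 10.24 -1.14] dr [-0.105  0.001 -0.003]
```

Request:
apply_moves(increments=[{"gripper": 34,"delta_pos": [0,0,0],"dr": [-0.105,0,0]},{"gripper": 34,"delta_pos": [0,2.6,0],"dr": [0,0,0]},{"gripper": 34,"delta_pos": [0,2.6,0],"dr": [0,0,0]},{"gripper": 34,"delta_pos": [0,2.6,0],"dr": [0,0,0]},{"gripper": 34,"delta_pos": [0,2.5,0],"dr": [0,0,0]}])

```text
t: 16.75
ee_pos: [673.1, 15.4, 162.6]
orientation: [1.021, 1.32, -1.024]
ft_force: [-0.5, -0.8, 0.1]
width: 57.9
```

Request:
apply_moves(increments=[{"gripper": 34,"delta_pos": [2,0,0],"dr": [0,0,0]},{"gripper": 34,"delta_pos": [2,0,0],"dr": [0,0,0]},{"gripper": 34,"delta_pos": [2,0,0],"dr": [0,0,0]},{"gripper": 34,"delta_pos": [2,0,0],"dr": [0,0,0]},{"gripper": 34,"delta_pos": [0,0,0],"dr": [0,0,0]}])

```text
t: 17.17
ee_pos: [668.8, 15.1, 78.4]
orientation: [1.018, 1.326, -1.029]
ft_force: [-1.2, -0.9, 0.2]
width: 30.0
```

```bash
python3 - <<'E'
from h import *
goto([674.1,15.6,16],down(14.4))
E
```

```text
t 17.17 pos [668.8  15.1  78.4] q [ 0.    0.67  1.6  -0.    0.88 -0.25] w 30.0 F [-1.2 -0.9  0.2] M [-0.08  0.1  -0.03]
head 14.4 xdir [-0.01 -0.   -1.  ] delta cm [6.24 0.59 0.09] dr [-0.    -0.002  0.01 ]
```

Request:
apply_moves(increments=[{"gripper": 34,"delta_pos": [0,0,0],"dr": [0,0,0]},{"gripper": 34,"delta_pos": [1,0,0],"dr": [0,0,0]},{"gripper": 34,"delta_pos": [1,0,0],"dr": [0,0,0]},{"gripper": 34,"delta_pos": [0,0,0],"dr": [0,0,0]},{"gripper": 34,"delta_pos": [0,0,0],"dr": [0,0,0]}])

```text
t: 17.58
ee_pos: [672.7, 15.0, 64.4]
orientation: [1.022, 1.318, -1.023]
ft_force: [0.3, 0.6, -0.4]
width: 29.7
```

```bash
python3 - <<'E'
from h import *
goto([674.1,15.6,16],down(14.4))
E
```

```text
t 17.58 pos [672.7  15.   64.4] q [ 0.    0.7   1.6  -0.    0.85 -0.25] w 29.7 F [ 0.3  0.6 -0.4] M [-0.07  0.08 -0.04]
head 14.4 xdir [-0.001 -0.    -1.   ] delta cm [ 4.84  0.16 -0.02] dr [-0.    -0.     0.001]
```

Request:
apply_moves(increments=[{"gripper": 34,"delta_pos": [1,0.15,0],"dr": [0,0,0]},{"gripper": 34,"delta_pos": [1,0,0],"dr": [0,0,0]},{"gripper": 34,"delta_pos": [1,0,0],"dr": [0,0,0]},{"gripper": 34,"delta_pos": [1,0,0],"dr": [0,0,0]},{"gripper": 34,"delta_pos": [0.8,0,0],"dr": [0,0,0]}])

```text
t: 18.0
ee_pos: [673.8, 15.4, 15.0]
orientation: [1.022, 1.319, -1.023]
ft_force: [-0.0, 0.8, 0.2]
width: 30.0
```

Request:
apply_moves(increments=[{"gripper": 34,"delta_pos": [0,0,0],"dr": [0,0,0]},{"gripper": 34,"delta_pos": [0,0,0],"dr": [0,0,0]},{"gripper": 30,"delta_pos": [0,0,0],"dr": [0,0,0]},{"gripper": 25,"delta_pos": [0,0,0],"dr": [0,0,0]},{"gripper": 20,"delta_pos": [0,0,0],"dr": [0,0,0]}])

```text
t: 18.42
ee_pos: [674.9, 15.5, 17.3]
orientation: [1.023, 1.317, -1.022]
ft_force: [1.0, 0.4, -0.5]
width: 19.1
```

```bash
python3 - <<'E'
from h import *
goto([674.1,15.6,16],down(14.4))
c=cam('scene'); cv2.imwrite('pics/s8.png',cv2.resize(c['img'][150:250,215:325][:,:,::-1],None,fx=6,fy=6,interpolation=cv2.INTER_CUBIC))
E
```

```text
t 18.42 pos [674.9  15.5  17.3] q [ 0.01  0.76  1.6   0.    0.78 -0.25] w 19.1 F [ 1.   0.4 -0.5] M [-0.07  0.05 -0.02]
head 14.4 xdir [ 0.001  0.    -1.   ] delta cm [ 0.13 -0.08 -0.03] dr [-0.     0.    -0.001]
```

View pics/s8.png

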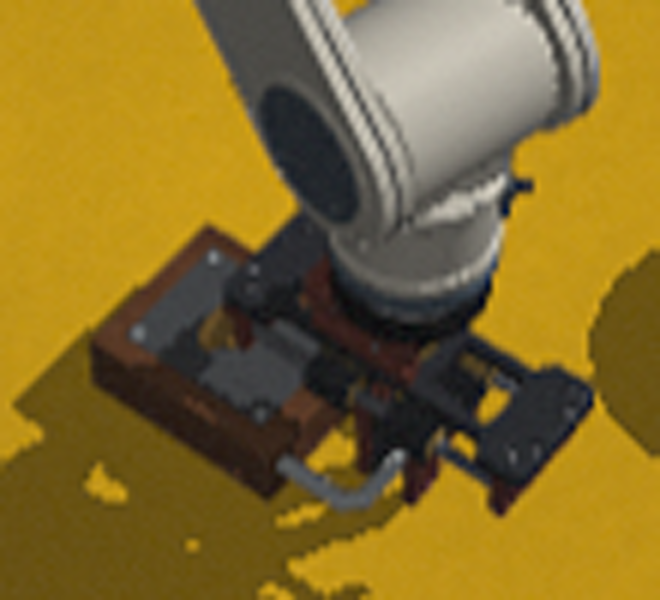

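The fingers straddle the bar at (395,470) and the gripper body is clear of the key. I close.

Request:
apply_moves(increments=[{"gripper": 16,"delta_pos": [0,0,0],"dr": [0,0,0]},{"gripper": 13,"delta_pos": [0,0,0],"dr": [0,0,0]},{"gripper": 10,"delta_pos": [0,0,0],"dr": [0,0,0]},{"gripper": 5,"delta_pos": [0,0,0],"dr": [0,0,0]},{"gripper": 0,"delta_pos": [0,0,0],"dr": [0,0,0]}])

```text
t: 18.88
ee_pos: [674.7, 15.5, 16.9]
orientation: [1.023, 1.317, -1.022]
ft_force: [1.5, 1.1, 2.1]
width: 9.2
```

```bash
python3 - <<'E'
from h import *
goto([674.9,15.5,17.3],down(14.4))
# pivot & arc: bar relative (165,24); tool stays down. list shifts per step
al=np.radians(np.arange(0,91,5)); X=165*np.cos(al)-24*np.sin(al); Z=165*np.sin(al)+24*np.cos(al)
for i in range(18): print(int(5*(i+1)),'x(up) %.2f y %.2f'%(-(Z[i+1]-Z[i])/10,(X[i+1]-X[i])/10), end='; ')
E
```

```text
t 18.88 pos [674.7  15.5  16.9] q [ 0.01  0.76  1.6   0.    0.78 -0.25] w 9.2 F [1.5 1.1 2.1] M [ 0.04 -0.02 -0.  ]
head 14.4 xdir [ 0.001  0.    -1.   ] delta cm [-0.04  0.02  0.  ] dr [-0.     0.    -0.001]
5 x(up) -1.43 y -0.27; 10 x(up) -1.40 y -0.40; 15 x(up) -1.36 y -0.52; 20 x(up) -1.31 y -0.63; 25 x(up) -1.25 y -0.74; 30 x(up) -1.18 y -0.85; 35 x(up) -1.10 y -0.95; 40 x(up) -1.01 y -1.04; 45 x(up) -0.92 y -1.13; 50 x(up) -0.82 y -1.20; 55 x(up) -0.71 y -1.27; 60 x(up) -0.60 y -1.33; 65 x(up) -0.48 y -1.37; 70 x(up) -0.36 y -1.41; 75 x(up) -0.23 y -1.44; 80 x(up) -0.11 y -1.45; 85 x(up) 0.02 y -1.45; 90 x(up) 0.15 y -1.45;
```

Request:
apply_moves(increments=[{"gripper": 0,"delta_pos": [-0.71,-0.13,0],"dr": [0,0,0]},{"gripper": 0,"delta_pos": [-0.71,-0.13,0],"dr": [0,0,0]},{"gripper": 0,"delta_pos": [-0.7,-0.2,0],"dr": [0,0,0]},{"gripper": 0,"delta_pos": [-0.7,-0.2,0],"dr": [0,0,0]},{"gripper": 0,"delta_pos": [0,0,0],"dr": [0,0,0]}])

```text
t: 19.3
ee_pos: [667.7, 13.6, 46.3]
orientation: [1.022, 1.317, -1.022]
ft_force: [0.9, 0.3, -3.9]
width: 9.2
```

```bash
cat >> h.py <<'E'
def arc(deg,s=0):
    al=np.radians(deg); x=165*np.cos(al)-24*np.sin(al)-165; z=165*np.sin(al)+24*np.cos(al)-24
    a=np.radians(14.4); goto([674.7+(x+s)*np.cos(a),15.5+(x+s)*np.sin(a),16.9+z],down(14.4))
E
python3 - <<'E'
from h import *
arc(10)
E
```

```text
t 19.30 pos [667.7  13.6  46.3] q [ 0.    0.71  1.61 -0.    0.81 -0.25] w 9.2 F [ 0.9  0.3 -3.9] M [ 0.   -0.21  0.02]
head 14.4 xdir [ 0. -0. -1.] delta cm [ 0.11  0.06 -0.01] dr [-0.  0. -0.]
```

Request:
apply_moves(increments=[{"gripper": 0,"delta_pos": [-0.68,-0.26,0],"dr": [0,0,0]},{"gripper": 0,"delta_pos": [-0.68,-0.26,0],"dr": [0,0,0]},{"gripper": 0,"delta_pos": [-0.65,-0.31,0],"dr": [0,0,0]},{"gripper": 0,"delta_pos": [-0.65,-0.31,0],"dr": [0,0,0]},{"gripper": 0,"delta_pos": [-0.62,-0.37,0],"dr": [0,0,0]}])

```text
t: 19.72
ee_pos: [653.5, 10.0, 78.6]
orientation: [1.023, 1.317, -1.022]
ft_force: [2.3, 0.9, -3.1]
width: 9.0
```

Request:
apply_moves(increments=[{"gripper": 0,"delta_pos": [-0.62,-0.37,0],"dr": [0,0,0]},{"gripper": 0,"delta_pos": [-0.59,-0.42,0],"dr": [0,0,0]},{"gripper": 0,"delta_pos": [-0.59,-0.42,0],"dr": [0,0,0]},{"gripper": 0,"delta_pos": [-0.55,-0.47,0],"dr": [0,0,0]},{"gripper": 0,"delta_pos": [-0.55,-0.47,0],"dr": [0,0,0]}])

```text
t: 20.13
ee_pos: [633.1, 4.7, 107.9]
orientation: [1.023, 1.316, -1.021]
ft_force: [5.5, 2.1, -0.1]
width: 9.3
```

```bash
python3 - <<'E'
from h import *
arc(35)
E
```

```text
t 20.13 pos [633.1   4.7 107.9] q [-0.01  0.59  1.68  0.    0.87 -0.26] w 9.3 F [ 5.5  2.1 -0.1] M [ 0.25 -0.92 -0.06]
head 14.4 xdir [ 0.002  0.    -1.   ] delta cm [ 0.07 -0.07 -0.01] dr [-0.     0.    -0.002]
```

Request:
apply_moves(increments=[{"gripper": 0,"delta_pos": [-0.2,0,0],"dr": [0,0,0]},{"gripper": 0,"delta_pos": [-0.1,0,0],"dr": [0,0,0]},{"gripper": 0,"delta_pos": [0,0,0],"dr": [0,0,0]},{"gripper": 0,"delta_pos": [0,0,0],"dr": [0,0,0]},{"gripper": 0,"delta_pos": [0,0,0],"dr": [0,0,0]}])

```text
t: 20.55
ee_pos: [632.2, 4.7, 109.1]
orientation: [1.022, 1.319, -1.023]
ft_force: [1.2, -0.4, -3.8]
width: 9.1
```

```bash
python3 - <<'E'
from h import *
arc(35)
c=cam('scene'); cv2.imwrite('pics/s9.png',cv2.resize(c['img'][140:240,205:315][:,:,::-1],None,fx=6,fy=6,interpolation=cv2.INTER_CUBIC))
E
```

```text
t 20.55 pos [632.2   4.7 109.1] q [-0.01  0.59  1.68 -0.    0.87 -0.26] w 9.1 F [ 1.2 -0.4 -3.8] M [-0.02 -0.34 -0.  ]
head 14.4 xdir [-0.001 -0.    -1.   ] delta cm [0.19 0.02 0.01] dr [-0.    -0.     0.001]
```

View pics/s9.png

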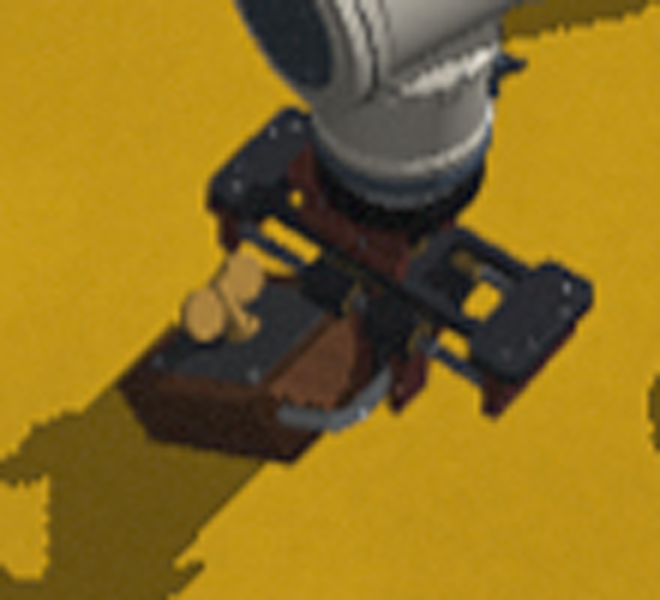

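The clock is tilted about 35° with its foot edge on the table, and the key is still across and clear of the gripper. The force is about half the clock's weight. I carry on.

Request:
apply_moves(increments=[{"gripper": 0,"delta_pos": [-0.5,-0.52,0],"dr": [0,0,0]},{"gripper": 0,"delta_pos": [-0.5,-0.52,0],"dr": [0,0,0]},{"gripper": 0,"delta_pos": [-0.46,-0.56,0],"dr": [0,0,0]},{"gripper": 0,"delta_pos": [-0.46,-0.56,0],"dr": [0,0,0]},{"gripper": 0,"delta_pos": [-0.41,-0.6,0],"dr": [0,0,0]}])

```text
t: 21.02
ee_pos: [605.5, -2.3, 133.9]
orientation: [1.023, 1.317, -1.022]
ft_force: [2.3, 0.7, -1.2]
width: 9.2
```

Request:
apply_moves(increments=[{"gripper": 0,"delta_pos": [-0.41,-0.6,0],"dr": [0,0,0]},{"gripper": 0,"delta_pos": [-0.36,-0.63,0],"dr": [0,0,0]},{"gripper": 0,"delta_pos": [-0.36,-0.63,0],"dr": [0,0,0]},{"gripper": 0,"delta_pos": [0,0,0],"dr": [0,0,0]},{"gripper": 0,"delta_pos": [0,0,0],"dr": [0,0,0]}])

```text
t: 21.43
ee_pos: [588.2, -6.8, 145.1]
orientation: [1.023, 1.316, -1.021]
ft_force: [3.3, 0.5, 2.5]
width: 9.5
```

```bash
python3 - <<'E'
from h import *
arc(55)
E
```

```text
t 21.43 pos [588.2  -6.8 145.1] q [-0.03  0.48  1.77  0.    0.89 -0.28] w 9.5 F [3.3 0.5 2.5] M [ 0.2  -0.6   0.04]
head 14.4 xdir [ 0.002  0.    -1.   ] delta cm [ 0.33 -0.07 -0.01] dr [-0.001  0.    -0.002]
```

Request:
apply_moves(increments=[{"gripper": 0,"delta_pos": [-0.2,0,0],"dr": [0,0,0]},{"gripper": 0,"delta_pos": [-0.1,0,0],"dr": [0,0,0]},{"gripper": 0,"delta_pos": [0,0,0],"dr": [0,0,0]},{"gripper": 0,"delta_pos": [0,0,0],"dr": [0,0,0]},{"gripper": 0,"delta_pos": [0,0,0],"dr": [0,0,0]}])

```text
t: 21.85
ee_pos: [586.7, -6.8, 146.2]
orientation: [1.021, 1.32, -1.024]
ft_force: [-2.2, -0.9, -7.7]
width: 9.1
```

```bash
cat >> h.py <<'E'
def tilt(c):
    # plane fits of the clock's surfaces in the x-z section of clock heading; dark back plate / brown case points
    yy,xx=np.mgrid[:384,:512]; px=np.c_[xx.ravel(),yy.ravel()]; P=depthpts(c,px)
    hsv=cv2.cvtColor(c['img'],cv2.COLOR_RGB2HSV).reshape(-1,3)
    a=np.radians(14.4); d=P[:,:2]-[572.4,-10.5]; X=d@[np.cos(a),np.sin(a)]; Y=d@[-np.sin(a),np.cos(a)]
    br=(X>-130)&(X<60)&(Y<-30)&(Y>-58)&(P[:,2]>4)&(P[:,2]<140)&(hsv[:,2]<150)&(hsv[:,0]<14)
    S=np.c_[X,P[:,2]][br]; 
    if len(S)>10: print('side',len(S),S.min(0).round(1),S.max(0).round(1),cv2.minAreaRect(S.astype(np.float32)))
E
python3 - <<'E'
from h import *
arc(55); tilt(cam('scene'))
E
```

```text
t 21.85 pos [586.7  -6.8 146.2] q [-0.03  0.48  1.77 -0.    0.9  -0.28] w 9.1 F [-2.2 -0.9 -7.7] M [-0.14  0.18  0.01]
head 14.4 xdir [-0.003 -0.    -1.   ] delta cm [0.44 0.08 0.03] dr [-0.    -0.001  0.003]
side 243 [-85.5   6. ] [  8.4 139.1] ((-35.123477935791016, 75.8493881225586), (151.09915161132812, 39.41044616699219), 54.89579772949219)
```

Request:
apply_moves(increments=[{"gripper": 0,"delta_pos": [-0.27,-0.66,0],"dr": [0,0,0]},{"gripper": 0,"delta_pos": [-0.27,-0.66,0],"dr": [0,0,0]},{"gripper": 0,"delta_pos": [-0.24,-0.69,0],"dr": [0,0,0]},{"gripper": 0,"delta_pos": [-0.24,-0.69,0],"dr": [0,0,0]},{"gripper": 0,"delta_pos": [0,0,0],"dr": [0,0,0]}])

```text
t: 22.32
ee_pos: [560.2, -13.8, 158.0]
orientation: [1.022, 1.318, -1.023]
ft_force: [-0.9, -0.7, -7.0]
width: 9.2
```

```bash
python3 - <<'E'
from h import *
arc(65); tilt(cam('scene'))
E
```

```text
t 22.32 pos [560.2 -13.8 158. ] q [-0.05  0.43  1.83 -0.    0.89 -0.3 ] w 9.2 F [-0.9 -0.7 -7. ] M [-0.12  0.06  0.07]
head 14.4 xdir [-0.001 -0.    -1.   ] delta cm [0.54 0.12 0.01] dr [-0.001 -0.     0.001]
side 211 [-86.  10.] [ -8.7 137.3] ((-48.804073333740234, 74.1487808227539), (131.59669494628906, 35.89303207397461), 64.28353881835938)
```

Request:
apply_moves(increments=[{"gripper": 0,"delta_pos": [-0.18,-0.7,0],"dr": [0,0,0]},{"gripper": 0,"delta_pos": [-0.18,-0.7,0],"dr": [0,0,0]},{"gripper": 0,"delta_pos": [-0.12,-0.72,0],"dr": [0,0,0]},{"gripper": 0,"delta_pos": [-0.12,-0.72,0],"dr": [0,0,0]},{"gripper": 0,"delta_pos": [0,0,0],"dr": [0,0,0]}])

```text
t: 22.78
ee_pos: [533.6, -20.8, 164.4]
orientation: [1.023, 1.316, -1.022]
ft_force: [-0.1, 0.1, -0.4]
width: 8.9
```

```bash
python3 - <<'E'
from h import *
arc(75); tilt(cam('scene'))
E
```

```text
t 22.78 pos [533.6 -20.8 164.4] q [-0.06  0.38  1.88 -0.    0.88 -0.31] w 8.9 F [-0.1  0.1 -0.4] M [ 0.13 -0.14  0.05]
head 14.4 xdir [ 0.001 -0.    -1.   ] delta cm [ 0.59  0.03 -0.01] dr [-0.001  0.    -0.001]
side 224 [-90.9   8.8] [-28.4 130.1] ((-61.019989013671875, 67.45496368408203), (124.16432189941406, 36.85469055175781), 75.291259765625)
```

Request:
apply_moves(increments=[{"gripper": 0,"delta_pos": [-0.04,-0.43,0],"dr": [0,0,0]},{"gripper": 0,"delta_pos": [-0.03,-0.43,0],"dr": [0,0,0]},{"gripper": 0,"delta_pos": [-0.02,-0.43,0],"dr": [0,0,0]},{"gripper": 0,"delta_pos": [-0.01,-0.43,0],"dr": [0,0,0]},{"gripper": 0,"delta_pos": [0,-0.43,0],"dr": [0,0,0]}])

```text
t: 23.25
ee_pos: [513.5, -26.0, 165.0]
orientation: [1.023, 1.317, -1.022]
ft_force: [1.5, -0.1, 2.4]
width: 9.1
```

```bash
python3 - <<'E'
from h import *
arc(82.5); tilt(cam('scene'))
E
```

```text
t 23.25 pos [513.5 -26.  165. ] q [-0.07  0.35  1.92 -0.    0.86 -0.32] w 9.1 F [ 1.5 -0.1  2.4] M [ 0.13 -0.18 -0.01]
head 14.4 xdir [ 0.001 -0.    -1.   ] delta cm [ 0.53 -0.08 -0.01] dr [-0.     0.    -0.001]
side 250 [-90.8   9.3] [-42.8 131.8] ((-68.80809783935547, 70.512939453125), (122.12257385253906, 37.54849624633789), 82.25175476074219)
```

Request:
apply_moves(increments=[{"gripper": 0,"delta_pos": [0.01,-0.43,0],"dr": [0,0,0]},{"gripper": 0,"delta_pos": [0.02,-0.43,0],"dr": [0,0,0]},{"gripper": 0,"delta_pos": [0.03,-0.43,0],"dr": [0,0,0]},{"gripper": 0,"delta_pos": [0.03,-0.43,0],"dr": [0,0,0]},{"gripper": 0,"delta_pos": [0,0,0],"dr": [0,0,0]}])

```text
t: 23.72
ee_pos: [495.3, -30.4, 163.3]
orientation: [1.021, 1.319, -1.023]
ft_force: [-0.6, -0.5, 2.6]
width: 9.5
```

```bash
python3 - <<'E'
from h import *
arc(88); c=cam('scene'); tilt(c); np.savez('s10.npz',**c)
E
```

```text
t 23.72 pos [495.3 -30.4 163.3] q [-0.09  0.33  1.96 -0.    0.85 -0.34] w 9.5 F [-0.6 -0.5  2.6] M [-0.23  0.03  0.  ]
head 14.4 xdir [-0.002 -0.    -1.   ] delta cm [0.46 0.19 0.01] dr [-0.    -0.     0.002]
side 258 [-96.8   4.1] [-56.5 133.7] ((-76.57306671142578, 68.82476806640625), (129.4075469970703, 38.04688262939453), 88.53205108642578)
```

Request:
apply_moves(increments=[{"gripper": 0,"delta_pos": [0,-0.2,0],"dr": [0,0,0]},{"gripper": 0,"delta_pos": [0,-0.15,0],"dr": [0,0,0]},{"gripper": 0,"delta_pos": [0,0,0],"dr": [0,0,0]},{"gripper": 0,"delta_pos": [0,0,0],"dr": [0,0,0]},{"gripper": 0,"delta_pos": [0,0,0],"dr": [0,0,0]}])

```text
t: 24.18
ee_pos: [492.9, -31.0, 163.1]
orientation: [1.022, 1.318, -1.023]
ft_force: [0.2, -0.2, -5.5]
width: 9.1
```

```bash
python3 - <<'E'
from h import *
arc(90); c=cam('scene'); tilt(c); np.savez('s11.npz',**c)
cv2.imwrite('pics/s11.png',cv2.resize(c['img'][110:240,175:305][:,:,::-1],None,fx=4.6,fy=4.6,interpolation=cv2.INTER_CUBIC))
E
```

```text
t 24.18 pos [492.9 -31.  163.1] q [-0.09  0.33  1.97 -0.    0.85 -0.34] w 9.1 F [ 0.2 -0.2 -5.5] M [-0.16 -0.16 -0.05]
head 14.4 xdir [-0.001  0.    -1.   ] delta cm [ 0.52 -0.14  0.02] dr [-0.    -0.     0.001]
side 248 [-98.2   4.6] [-56.8 134.2] ((-77.87907409667969, 69.48259735107422), (129.26123046875, 40.533233642578125), 89.23313903808594)
```

View pics/s11.png

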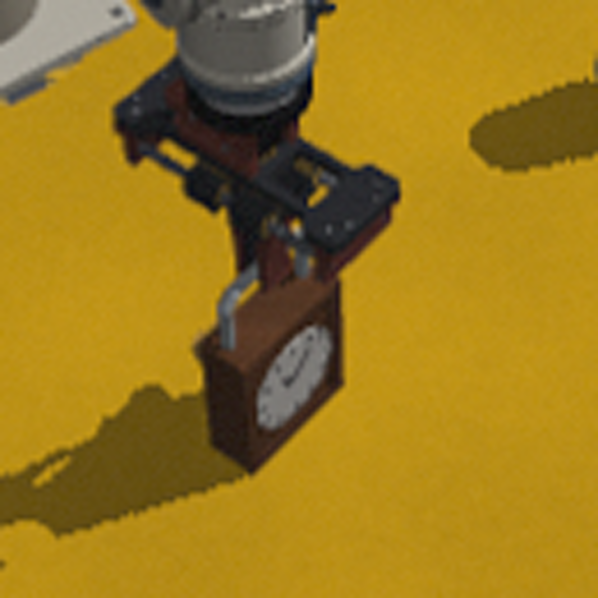

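The clock is upright in the grip, with its dial towards the camera and the bail on top. It measures 89.2°. I set it down by 1 mm and release it slowly.

Request:
apply_moves(increments=[{"gripper": 0,"delta_pos": [0.05,0,0],"dr": [0,0,0]},{"gripper": 0,"delta_pos": [0.05,0,0],"dr": [0,0,0]},{"gripper": 0,"delta_pos": [0,0,0],"dr": [0,0,0]},{"gripper": 0,"delta_pos": [0,0,0],"dr": [0,0,0]},{"gripper": 0,"delta_pos": [0,0,0],"dr": [0,0,0]}])

```text
t: 24.65
ee_pos: [493.7, -30.9, 163.1]
orientation: [1.023, 1.317, -1.022]
ft_force: [-0.6, 0.1, 6.0]
width: 9.2
```

```bash
python3 - <<'E'
from h import *
arc(90); tilt(cam('scene'))
E
```

```text
t 24.65 pos [493.7 -30.9 163.1] q [-0.09  0.33  1.97  0.    0.84 -0.34] w 9.2 F [-0.6  0.1  6. ] M [ 0.12  0.21 -0.03]
head 14.4 xdir [ 0.001  0.    -1.   ] delta cm [ 0.52 -0.22  0.01] dr [-0.     0.    -0.001]
side 248 [-95.8   5.4] [-58.1 130.5] ((-77.0841293334961, 68.08291625976562), (124.57494354248047, 36.9235725402832), 88.70230102539062)
```

Request:
apply_moves(increments=[{"gripper": 11,"delta_pos": [-0.03,0,0],"dr": [0,0,0]},{"gripper": 12,"delta_pos": [0,0,0],"dr": [0,0,0]},{"gripper": 14,"delta_pos": [0,0,0],"dr": [0,0,0]},{"gripper": 17,"delta_pos": [0,0,0],"dr": [0,0,0]},{"gripper": 20,"delta_pos": [0,0,0],"dr": [0,0,0]}])

```text
t: 25.12
ee_pos: [493.5, -31.0, 162.8]
orientation: [1.022, 1.317, -1.022]
ft_force: [-0.4, -0.7, -0.6]
width: 16.8
```

Request:
apply_moves(increments=[{"gripper": 25,"delta_pos": [0,0,0],"dr": [0,0,0]},{"gripper": 30,"delta_pos": [0,0,0],"dr": [0,0,0]},{"gripper": 36,"delta_pos": [0,0,0],"dr": [0,0,0]},{"gripper": 42,"delta_pos": [0,0,0],"dr": [0,0,0]},{"gripper": 42,"delta_pos": [0,0,0],"dr": [0,0,0]}])

```text
t: 25.53
ee_pos: [493.4, -31.0, 162.9]
orientation: [1.022, 1.317, -1.022]
ft_force: [-0.7, 0.5, -0.3]
width: 37.1
```

```bash
python3 - <<'E'
from h import *
arc(90); tilt(cam('scene'))
E
```

```text
t 25.53 pos [493.4 -31.  162.9] q [-0.09  0.33  1.97  0.    0.84 -0.34] w 37.1 F [-0.7  0.5 -0.3] M [-0.12  0.07  0.04]
head 14.4 xdir [ 0.  0. -1.] delta cm [ 0.5  -0.18  0.01] dr [-0.  0. -0.]
side 262 [-96.9   4.7] [-59.1 139.3] ((-77.92545318603516, 72.00398254394531), (134.63259887695312, 37.72919845581055), 89.86678314208984)
```

Request:
apply_moves(increments=[{"gripper": 42,"delta_pos": [-0.5,0,0],"dr": [0,0,0]},{"gripper": 42,"delta_pos": [-1,0,0],"dr": [0,0,0]},{"gripper": 42,"delta_pos": [-1,0,0],"dr": [0,0,0]},{"gripper": 42,"delta_pos": [-1,0,0],"dr": [0,0,0]},{"gripper": 42,"delta_pos": [-1,0,0],"dr": [0,0,0]}])

```text
t: 26.0
ee_pos: [493.7, -31.0, 209.5]
orientation: [1.023, 1.317, -1.022]
ft_force: [-0.5, 0.0, -0.1]
width: 36.8
```

Request:
apply_moves(increments=[{"gripper": 42,"delta_pos": [-1.5,0,0],"dr": [0,0,0]},{"gripper": 42,"delta_pos": [-1.5,0,0],"dr": [0,0,0]},{"gripper": 42,"delta_pos": [-1.5,0,0],"dr": [0,0,0]},{"gripper": 42,"delta_pos": [-1.5,0,0],"dr": [0,0,0]},{"gripper": 42,"delta_pos": [-1,0,0],"dr": [0,0,0]}])

```text
t: 26.42
ee_pos: [493.9, -31.0, 280.4]
orientation: [1.023, 1.315, -1.021]
ft_force: [-0.2, -0.1, 0.2]
width: 37.0
```

Request:
apply_moves(increments=[{"gripper": 42,"delta_pos": [0,0,2],"dr": [0,0,0]},{"gripper": 42,"delta_pos": [0,0,2.5],"dr": [0,0,0]},{"gripper": 42,"delta_pos": [0,0,2.5],"dr": [0,0,0]},{"gripper": 42,"delta_pos": [0,0,2.5],"dr": [0,0,0]},{"gripper": 42,"delta_pos": [0,0,2.5],"dr": [0,0,0]}])

```text
t: 26.83
ee_pos: [523.3, -148.3, 278.6]
orientation: [1.022, 1.317, -1.022]
ft_force: [0.1, -0.0, 0.7]
width: 36.8
```

Request:
apply_moves(increments=[{"gripper": 42,"delta_pos": [0,0,2.5],"dr": [0,0,0]},{"gripper": 42,"delta_pos": [0,0,2],"dr": [0,0,0]},{"gripper": 42,"delta_pos": [0,0,0],"dr": [0,0,0]},{"gripper": 42,"delta_pos": [0,0,0],"dr": [0,0,0]},{"gripper": 42,"delta_pos": [0,0,0],"dr": [0,0,0]}])

```text
t: 27.25
ee_pos: [533.9, -190.3, 278.0]
orientation: [1.023, 1.318, -1.023]
ft_force: [-0.1, 0.6, 0.2]
width: 36.9
```

```bash
python3 - <<'E'
from h import *
goto([493,-31,260],down(14.4)); c=cam('scene'); tilt(c)
t=cam('top')
a=dict(np.load('scene0.npz'))
# bystanders: image change around them
for n,(u,v) in dict(carafe=(158,270),glass1=(113,220),glass2=(315,122)).items():
    s=slice(v-32,v+32),slice(u-30,u+30); print(n,np.abs(c['img'][s].astype(int)-a['img'][s]).mean().round(2))
# key in standing clock, from top camera/depth: brass points behind back
yy,xx=np.mgrid[:384,:512]; px=np.c_[xx.ravel(),yy.ravel()]
A=np.radians(14.4)
for q in(t,c):
    P=depthpts(q,px); d=P[:,:2]-[572.4,-10.5]; X=d@[np.cos(A),np.sin(A)]; Y=d@[-np.sin(A),np.cos(A)]
    m=(X>-142)&(X<-106)&(abs(Y)<40)&(P[:,2]>20)&(P[:,2]<110)
    print('key pts',m.sum(), *( [Y[m].min().round(1),Y[m].max().round(1),P[m,2].min().round(1),P[m,2].max().round(1),'slope',np.polyfit(Y[m],P[m,2],1).round(3)] if m.sum()>4 else []))
f=np.vstack([cv2.resize(q['img'][90:250,150:340][:,:,::-1],None,fx=1.85,fy=1.85,interpolation=cv2.INTER_CUBIC) for q in(c,t)]); cv2.imwrite('pics/f.png',f)
E
```

```text
t 27.25 pos [ 533.9 -190.3  278. ] q [-0.36  0.29  1.72  0.    1.14 -0.61] w 36.9 F [-0.1  0.6  0.2] M [-0.06 -0.01  0.02]
head 14.4 xdir [-0.  0. -1.] delta cm [ 1.810e+00 -1.000e-02 -1.644e+01] dr [-0.001 -0.001  0.   ]
side 261 [-97.9   5.5] [-58.7 137.4] ((-78.33134460449219, 71.4332275390625), (38.86166763305664, 132.0434112548828), 0.23674817383289337)
carafe 2.29
glass1 2.55
glass2 2.6
key pts 159 -30.3 23.7 55.5 70.5 slope [1.3000e-02 6.3536e+01]
key pts 15 -25.6 26.0 59.5 67.3 slope [1.1000e-02 6.3887e+01]
```

View pics/f.png

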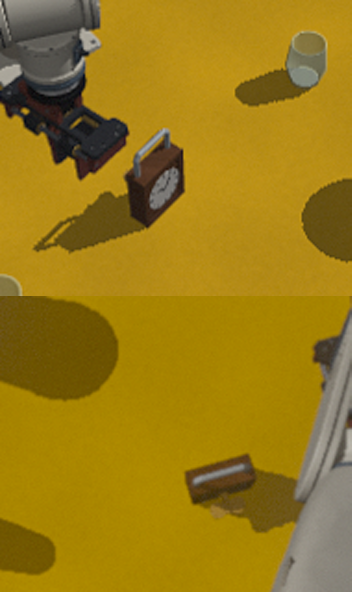

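The final picture shows the clock standing alone. In the scene half the bail is on top at (152,150) and the dial is upright at (165,187). In the top half the bail runs parallel to the foot at (218,475). The key lies across the clock with a slope of 0.01. The bystander patches show only image noise, and the arm touches nothing, so I hand in.

```bash
python3 -c "
from workcell import ctrl
print(ctrl.close_job())"
```

```text
the job is handed in; nothing more can be done
None
```

The clock is wound to its stop and stands upright on its foot with the bail on top. I handed the job in at about 27 s of the 72 s.

**Winding:** I turned the key clockwise in two grips, about 3.0 rad and then about 1.1 rad. At the end the jaws turned about 6° further than the key. The blade then measured 104.4°, square to the clock's yaw of about 14.4°, so I took that as the stop. The wrist moment was too small and noisy to show the stop clearly. The evidence is therefore the blade angle and that slip, which the last check agrees with: the blade lies within about 0.7° of straight across.

**Tipping:** I lifted the clock by its bail bar about the foot edge, released it slowly and moved the arm clear. The foot edge stayed within a few mm of where it was. Wrist force readings while lifting stayed under about 8 N.

**Last checks:**
- **Clock:** it stands at 90° to within 0.3°, with the arm about 170 mm away and touching nothing.
- **Carafe and glasses:** they look unchanged against the first picture, with only image noise around them.

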